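# Load the test station, shut its guard and key the interlock

### The job

Take the detector puck that stands flat by itself in front of the test station (not the two heaped beside the grey tote) and set it flat in the station's nest, then slide the clear guard fully shut over it by its black knob. Then pull the red-handled tongue key out of its grey parking holder and push its tongue straight into the leaning slot of the yellow interlock switch until the key's collar sits fully home, let go of it, and last press the green start button all the way down and let it spring back. Leave the loose black cap and the empty white tray where they are.

Things in the scene. Friction and masses are not known exactly. Their poses are not given: they have to be found in the camera images.
- puck: Loose detector puck, pale side wall under a black cap, on a square white tray, about 85 g. Origin: centre of the underside, z up. Tray 69 x 69 mm with cut corners, 9 mm high, sides along the body's x and y; round body 46 mm in diameter from 10 to 27 mm up, black cap 48 mm in diameter from 27 to 34 mm (top). Grip it from above round body or cap.
- station: Test station fixed to the bench: aluminium base plate about 200 x 200 x 12 mm, turned up to 0.15 rad about the vertical. Origin: underside of the plate, near its middle; x away from the robot, y left, z up. Steel guide rails 6 mm high run along x 50 mm either side of the nest; a fixed clear screen 48 mm high stands 45 mm from the nest centre towards -x.
- nest (a point): Centre of the nest floor, on top of the station's base plate (12 mm above the bench); axes as the station's. Short black guide blocks 8 mm high leave a 74 x 74 mm square with sides along x and y for the tray (2.5 mm play a side; any quarter turn fits). The middle 26 mm of each side has no guide.
- guard (a joint): Clear sliding guard with yellow edges, a tunnel 84 mm long (x), 90 mm wide, open at the front, top 60 mm above the bench. Value in m: 0 = fully shut over the nest, at its stop; grows as it slides along the station's +x, to 0.11. Starts at 0.085 to 0.11, nest free. Friction about 1.5 N; stays where left.
- guard_knob (a point): Centre of the top face of the upright black knob on the guard, 22 mm in diameter, 26 mm high, top 86 mm above the bench. It moves with the guard; when shut it is right over the nest centre. Axes as the station's.
- key: Loose tongue key, 60 g. Origin: centre of the collar's underside; z from tongue to handle, x thin way, y wide way. Steel tongue 5 mm (x) by 22 mm (y), 30 mm long below the origin, last 6 mm only 3 x 17 mm; dark collar 28 x 36 mm from 0 to 5 mm; red handle 16 mm (x) by 30 mm (y) from 5 to 50 mm. Half a turn about z makes no difference. Starts upright in the holder.
- holder: Grey upright parking holder fixed to the bench, a block 60 x 60 mm and 40 mm high on a 70 x 70 mm foot plate. Origin: centre of the underside, z up. In its top a slot 9 mm (x) by 26 mm (y), 34 mm deep, in which the key stands, collar on the block's top. (Beware: a fixed black cord hangs from the ceiling to the bench left of the work, about x 0.49 to 0.55, y 0.33 to 0.38 m.)
- switch: Yellow interlock switch on the station, block 60 mm (x) by 50 mm (y). Origin: centre of the slot's mouth in its flat upper face, 68 mm above the bench; z: outward normal of that face, 35 degrees from vertical, leaning to the station's -x; y: the station's. Slot 8 mm (x) by 25 mm (y), straight in along -z, 34 mm deep. Home: key origin at this origin, axes parallel, no click; weight keeps it in.
- start_button (a joint): Green start button, 26 mm in diameter, on the right front of the station. Value in m: 0 = released, 0.006 = fully down; pressed straight down, spring return, about 5 N when fully down.
- start_button_top (a point): Centre of the top face of the green button; moves with it.
- vent_cap: Bystander: loose black round cap lying on the bench, 48 mm in diameter, 7 mm high. Origin: centre of the underside. Not to be moved.
- tray: Bystander: empty white square tray, 69 x 69 x 9 mm. Origin: centre of the underside. Not to be moved.
Mind the look-alikes: they are no part of the job. There is more than one size of the key; the one meant has the size given above.

How it is judged:
By the outcome, as a careful person would: the job done as asked, in the order asked, and still so for the second after the job is handed in, with the robot touching nothing.
It also fails if it takes over 64 s, if anything falls off the work surface, if the arm or the gripper's body presses on something with over 40 N, if the wrist force passes 120 N, or if a joint passes its speed limit or range.

### The arm

A 7-joint arm with a two-finger parallel gripper is mounted at the origin on a cart in front of the work surface, level with it; the furniture and walls round the work are solid. World frame = base frame: x ahead of the robot, y to its left, z up, the work surface at z = 0. Lengths are in m, angles in rad, forces in N, time in s.
With the tool pointing down it reaches from about 0.4 to 0.875 m from the base axis. Payload 6.5 kg.
Tool frame: the origin (TCP) lies on the centre line of the jaws, within the pads' length; the fingertips stand 22 mm ahead of it and the grasp point (between the pads) lies 3 mm ahead of it (r.tips_ahead is the distance from the TCP to the fingertips, in m); z points along the fingers, y is the line along which they close (so a half turn about z gives the same grasp; the last joint's range is limited). The gripper opens to 85 mm and grips with 20 to 120 N. Pads are 22 mm wide; open, the fingers measure 114 mm over their backs; the gripper's body (76 mm by 85 mm) begins 54 mm behind the grasp point. The pads swing forward as they close: fully open they stand 13 mm farther back than shut.
Start: joints at [-1.309, 0.536, -0.004, 1.538, 0.003, 1.067, -0.071], TCP at [0.209, 0.615, 0.229] pointing down, gripper open.
Joint ranges: [-2.7, 2.7], [-0.37, 2.16], [-1.27, 1.26], [0.24, 2.4], [-1.31, 4.45], [0.19, 1.91], [-2.76, 2.76]. Speed limits (rad/s): [2.39, 2.39, 3.14, 3.14, 3.14, 3.14, 3.14].

### API

Orientations are given as a rotation vector (axis times angle).
In Python, from bench import r gives the robot as it stands. The module is installed in compiled form; this text tells all that it offers.
- The arm moves only by the shell command python3 -m crank 'ROWS' [FORCE]. ROWS is JSON, a list of rows, each a list of 3 entries, a list of its own where there are three numbers: the shift along the world's x, y, z in cm, then the turn, a rotation vector about the world's x, y, z in rad, then the opening, from -1 (shut) to 1 (fully open). A call has 1 to 12 rows; each row is the pose to reach, as a shift and turn from the pose commanded when the call began; what a row does not reach only later rows make up. A row lasts 1/12 s, in which the tool goes at most 41.7 mm and 7.16 degrees, less where a joint would pass 70% of its speed; a pose out of reach is approached as far as the arm can. A call with a gripper value outside its range is refused whole. The fingers move at their own pace and stop on an object; FORCE is the grip in N (left out, the last holds). Time passes only in rows, so rows that repeat a pose let the fingers close. It gives the time, the measured TCP pose, the force, the opening and the grip force at its end, in the units of the state.
- r.get_state(): the state, without advancing time (a new reading comes with each control period).
- r.capture(name): name is "scene" or "side" or "wrist"; returns the picture (480x640x3 uint8, red, green, blue); there is no depth.
- r.camera_info(name): a dict with "intrinsics" (3x3 intrinsics, pixels), "k1" (the pictures are not rectified: a ray, as slopes to the right and down, at radius r is drawn at 1 + k1 r^2 times it, then the intrinsics apply), "rvec" (rotation vector, rad) and "tvec" (3), from world to camera coordinates, as OpenCV has them; the wrist camera has in their place "mount" (4x4, takes a point from camera to tool coordinates, whose origin is the TCP and whose axes are the flange's). Camera axes: x right, y down, z forward; pixel columns grow to the right and rows downward; lengths in m; the calibration is good to about 2 mm. A picture is of the moment at which its call begins: read the wrist's pose just before it. camera_info takes no time and is no camera call.
- r.finish_job(): hands the job in; it is judged then, once.
Trained networks look in the newest picture that a camera, given by its name, has taken for a name from the list of things; names that differ only in an ending like _2 or _b are one class to them, and where a whole thing is asked for, a point or a joint stands for the part that bears it (a point fixed in the world has none). Each returns a list of dicts, best first, with "confidence" (0 to 1); they miss things now and then, are a little off and sometimes report something else, mostly with a low value. They report only what shows in the picture. A call takes as long as a camera call. They do not tell look-alikes from the thing itself.
- r.masks_of(name, camera): "pixels" (480x640 bool, what is visible of it) and "location" ([column, row] in pixels, amid what is visible of it).
The state is a dict: "t": time; "q": joint angles; "joint_vel": joint speeds; "joint_torque": joint torques, N m; "eef_pos": TCP position; "orientation": TCP orientation; "wrist_force": force on the tool from outside, world axes, zero at the start; "moment": the same for the moment, N m; "gripper_width": finger opening in m; "grasp_force": force on a finger pad.
Only numpy, scipy, OpenCV 4.12 (cv2) and the standard library are available. Lean on these libraries where they do the work, as an engineer would, in place of code of your own. Each camera call takes 0.05 s, during which the arm holds its last target. There are 200 camera calls.

## Working session

There is one attempt and no reset: what is moved stays moved. The work goes in short steps, Python scripts to look and compute and a shell command to move; the robot and the scene stay as the last step left them, time stands still between calls to the robot, and variables do not carry over. Pictures are saved under pics/ and viewed, at most 10 in all, crops included, and the job is handed in when it is done.

```bash
mkdir -p pics
cat > h.py <<'E'
import numpy as np, cv2
from bench import r
from scipy.spatial.transform import Rotation as R
def cam(name, st=None):
    c=r.camera_info(name); K=np.array(c["intrinsics"],float); k1=c["k1"]
    if name=="wrist":
        st=st or r.get_state(); M=np.array(c["mount"])
        T=np.eye(4); T[:3,:3]=R.from_rotvec(st["orientation"]).as_matrix(); T[:3,3]=st["eef_pos"]
        W=T@M; W=np.linalg.inv(W); Rm,t=W[:3,:3],W[:3,3]
    else:
        Rm=R.from_rotvec(np.ravel(c["rvec"])).as_matrix(); t=np.ravel(c["tvec"])
    return K,k1,Rm,t
def ray(C,px):
    K,k1,Rm,t=C
    d=cv2.undistortPoints(np.array([[px]],float),K,np.array([k1,0,0,0,0.])).ravel()
    return -Rm.T@t, Rm.T@np.array([d[0],d[1],1])
def atz(C,px,z):
    o,d=ray(C,px); return o+d*(z-o[2])/d[2]
def proj(C,P):
    K,k1,Rm,t=C
    return cv2.projectPoints(np.atleast_2d(np.array(P,float)),cv2.Rodrigues(Rm)[0],t,K,np.array([k1,0,0,0,0.]))[0].reshape(-1,2)
def tri(*cp):
    A=np.zeros((3,3));b=np.zeros(3)
    for C,p in cp:
        o,d=ray(C,p); d=d/np.linalg.norm(d); Q=np.eye(3)-np.outer(d,d); A+=Q;b+=Q@o
    return np.linalg.solve(A,b)
def save(name,img): cv2.imwrite("pics/"+name+".png",cv2.cvtColor(img,cv2.COLOR_RGB2BGR))
E
python3 - <<'E'
from h import *
np.set_printoptions(precision=4,suppress=True)
print(r.get_state()["orientation"])
for n in ["scene","side"]:
    im=r.capture(n); save(n+"0",im); C=cam(n); print(n,-C[2].T@C[3])
    for th in ["puck","station","guard_knob","key","holder","switch","start_button","vent_cap","tray"]:
        try:
            for m in r.masks_of(th,n): print(th,round(m["confidence"],2),np.round(m["location"]),m["pixels"].sum(), atz(C,m["location"],.03)[:2])
        except Exception as e: print(th,e)
E
```

```text
[-0.5123 -3.0994  0.0027]
scene [0.0397 0.554  0.6593]
puck 0.74 [392. 248.] 1268 [ 0.4145 -0.0549]
station 0.93 [288. 213.] 9621 [ 0.6099 -0.0109]
guard_knob 0.6 [243. 191.] 2039 [ 0.721  -0.0062]
key 0.89 [333. 293.] 699 [0.4244 0.0879]
key 0.82 [365. 387.] 452 [0.2835 0.1918]
key 0.77 [289. 278.] 295 [0.4968 0.1082]
holder 0.67 [286. 208.] 9596 [ 0.6225 -0.0196]
holder 0.65 [328. 316.] 1852 [0.3993 0.1281]
switch 0.96 [300. 171.] 1224 [ 0.6837 -0.1231]
start_button 0.68 [343. 206.] 137 [ 0.5479 -0.0904]
vent_cap 0.85 [372. 284.] 496 [0.3903 0.0353]
tray 0.85 [254. 339.] 1682 [0.4514 0.2285]
tray 0.49 [286. 208.] 9500 [ 0.6236 -0.021 ]
side [0.1803 1.0716 0.5534]
puck 0.73 [368. 233.] 621 [ 0.4178 -0.0351]
station 0.95 [277. 221.] 3803 [ 0.6174 -0.0345]
guard_knob 0.91 [234. 213.] 689 [ 0.7255 -0.0481]
key 0.32 [270. 198.] 688 [ 0.6818 -0.1558]
holder 0.71 [242. 215.] 825 [ 0.7016 -0.0412]
holder 0.61 [355. 271.] 956 [0.4031 0.1312]
holder 0.43 [277. 219.] 3840 [ 0.6209 -0.0435]
switch 0.57 [268. 201.] 690 [ 0.6786 -0.1357]
start_button 0.68 [364. 235.] 586 [ 0.4239 -0.0244]
vent_cap 0.59 [367. 255.] 100 [0.3972 0.061 ]
```

View pics/scene0.png

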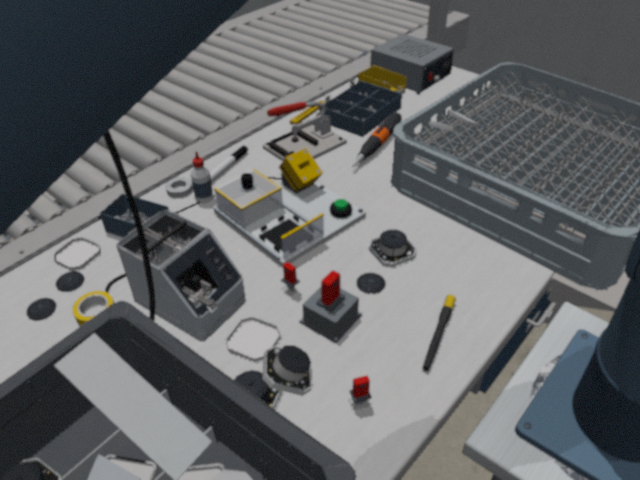

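View pics/side0.png

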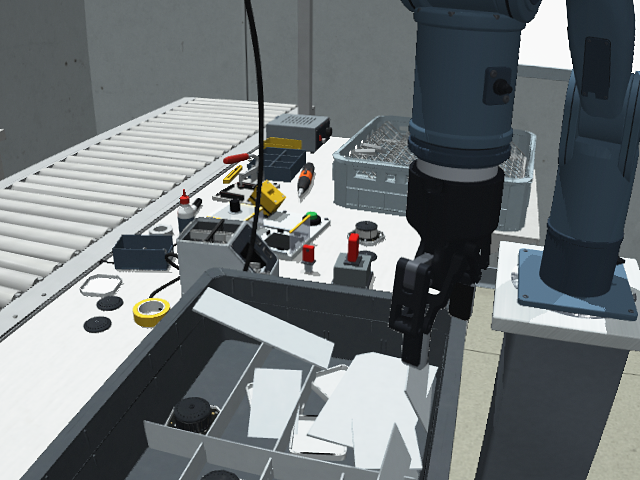

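The target puck stands alone at (392,247). The two heaped ones are at (290,365) and (255,388), beside the tote. There are three red keys: the big one in the grey block at (331,290), and small ones at (290,272) and (361,388). The big one fits because it sits in the 60 mm holder. The vent cap is at (371,283) and the tray at (254,339). I'll move in for a close look.

```bash
python3 -m crank '[[[0,0,6],[0,0,0],1],[[4,-8,10],[0,0,0.1],1],[[24,-56,12],[0,0,0.328],1],[[24,-56,12],[0,0,0.328],1],[[24,-56,12],[0,0,0.328],1],[[24,-56,12],[0,0,0.328],1],[[24,-56,12],[0,0,0.328],1],[[24,-56,12],[0,0,0.328],1],[[24,-56,12],[0,0,0.328],1],[[24,-56,12],[0,0,0.328],1],[[24,-56,12],[0,0,0.328],1],[[24,-56,12],[0,0,0.328],1]]' 40; python3 -c "
from h import *
print(np.round(r.camera_info('wrist')['mount'],3), r.camera_info('wrist')['intrinsics'])"
```

```text
t: 2.0
eef_pos: [0.3873, 0.2004, 0.3338]
orientation: [-0.0, 3.141, 0.001]
wrist_force: [1.5, 0.2, -0.6]
gripper_width: 0.0859
grasp_force: 0.0
[[ 0.    -0.965 -0.262  0.066]
 [ 1.     0.001 -0.001  0.001]
 [ 0.001 -0.262  0.965 -0.147]
 [ 0.     0.     0.     1.   ]] [[389.29946522   0.         319.9325917 ]
 [  0.         389.29946522 251.63510643]
 [  0.           0.           1.        ]]
```

```bash
python3 -m crank '[[[0,0,0],[0,0,0],1],[[0,-16,0],[0,0,0],1],[[0,-16,0],[0,0,0],1],[[0,-16,0],[0,0,0],1],[[0,-16,0],[0,0,0],1],[[0,-16,0],[0,0,0],1]]'
```

```text
t: 2.5
eef_pos: [0.3866, 0.036, 0.3335]
orientation: [0.014, 3.141, -0.001]
wrist_force: [-0.1, 0.5, 0.8]
gripper_width: 0.0854
grasp_force: 0.0
```

Run:
```python
from h import *
np.set_printoptions(precision=4,suppress=True)
st=r.get_state(); im=r.capture("wrist"); save("w1",im); C=cam("wrist",st)
for th in ["puck","station","guard_knob","key","holder","switch","start_button","vent_cap","tray"]:
    for m in r.masks_of(th,"wrist"): print(th,round(m["confidence"],2),np.round(m["location"]),m["pixels"].sum(), atz(C,m["location"],.03)[:2])
```

```text
station 0.86 [269. 371.] 16547 [ 0.6057 -0.0325]
station 0.25 [298. 219.] 1176 [0.4031 0.0107]
guard_knob 0.59 [300. 417.] 882 [0.6769 0.0069]
key 0.93 [379. 296.] 319 [0.5007 0.1086]
key 0.87 [468. 113.] 550 [0.2862 0.2009]
key 0.8 [386. 230.] 955 [0.4166 0.1146]
holder 0.86 [375. 215.] 2402 [0.3987 0.1014]
switch 0.6 [219. 415.] 1393 [ 0.6743 -0.1038]
start_button 0.57 [220. 341.] 367 [ 0.5616 -0.0927]
vent_cap 0.95 [300. 220.] 1169 [0.4043 0.0138]
tray 0.89 [458. 269.] 2725 [0.4662 0.2048]
```

View pics/w1.png

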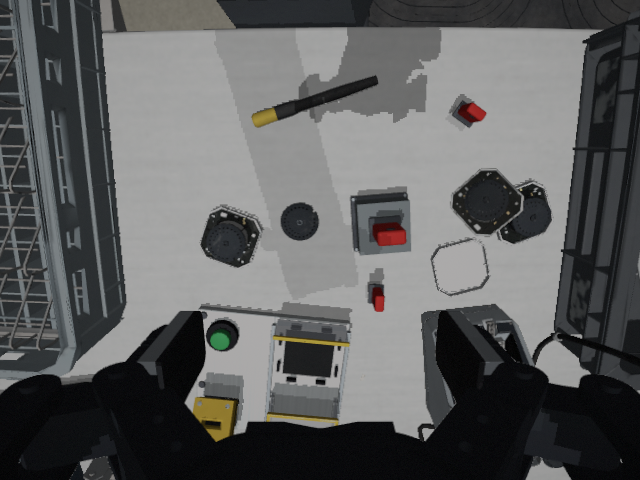

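The puck is at (231,236), the holder with the big key at (383,225), the nest at (308,357), the green button at (222,338), the switch at (213,418) and the cap at (299,221). The guard is hidden under the gripper. I'll take a second view farther forward.

```bash
python3 -m crank '[[[6,-2,0],[0,0,0],1],[[15,-4,0],[0,0,0],1],[[15,-4,0],[0,0,0],1],[[15,-4,0],[0,0,0],1],[[15,-4,0],[0,0,0],1],[[15,-4,0],[0,0,0],1],[[15,-4,0],[0,0,0],1]]'
python3 - <<'E'
from h import *
np.set_printoptions(precision=4,suppress=True)
st=r.get_state(); im=r.capture("wrist"); C=cam("wrist",st)
np.savez("w2.npz",im=im,pos=st["eef_pos"],ori=st["orientation"])
save("w2",cv2.resize(im[:, 80:560],(800,800))[:600])
for th in ["puck","station","guard_knob","key","holder","switch","start_button","vent_cap"]:
    for m in r.masks_of(th,"wrist"): print(th,round(m["confidence"],2),np.round(m["location"],1),m["pixels"].sum(), atz(C,m["location"],.03)[:2])
E
```

```text
t: 3.58
eef_pos: [0.5362, 0.0027, 0.3328]
orientation: [0.001, -3.14, 0.0]
wrist_force: [-1.3, -0.0, -0.6]
gripper_width: 0.0857
grasp_force: 0.0
puck 0.58 [251.5 107.9] 3543 [ 0.4287 -0.0713]
station 0.76 [294.8 278. ] 25576 [ 0.625  -0.0268]
guard_knob 0.74 [320.3 336.8] 5232 [0.7041 0.0044]
guard_knob 0.19 [250.6 109.4] 3577 [ 0.4303 -0.0723]
key 0.91 [411.8 169.8] 413 [0.4952 0.1081]
key 0.59 [425.3  87.7] 1138 [0.4075 0.1179]
holder 0.88 [403.1  99.8] 3169 [0.4201 0.0943]
holder 0.32 [326.1  90.9] 1435 [0.4113 0.0103]
switch 0.89 [228.4 317.9] 2662 [ 0.6782 -0.1114]
start_button 0.95 [237.2 225.2] 369 [ 0.5595 -0.0937]
vent_cap 0.87 [329.6  92.6] 1414 [0.413  0.0141]
```

View pics/w2.png

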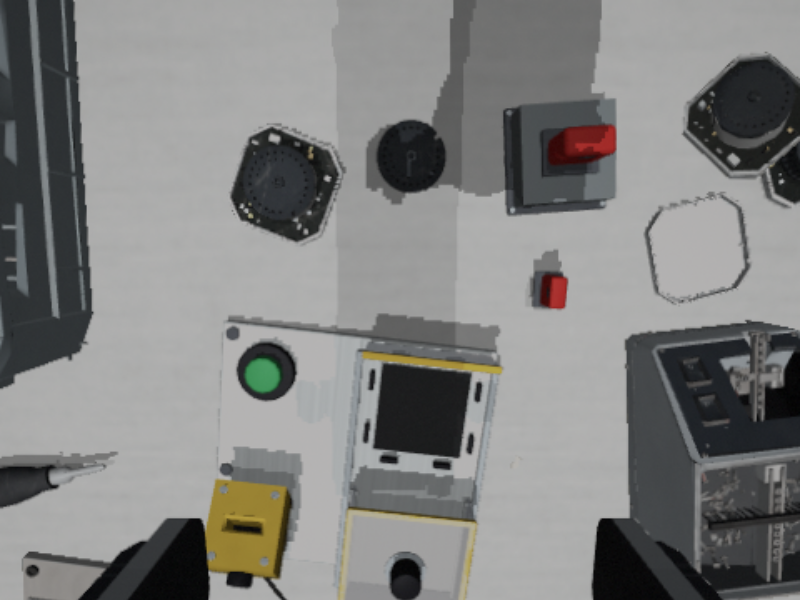

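The puck's cap is at (247,110) in full pixels. The nest's six visible guide blocks centre at about (333,247), the knob is at (323,346), the switch slot at (226,315) and the button at (238,225). The key in the holder is at (430,87). Now I'll compute positions from both views.

Run:
```python
from h import *
from scipy.optimize import minimize
np.set_printoptions(precision=4,suppress=True)
d=np.load("w2.npz"); st=dict(eef_pos=d["pos"],orientation=d["ori"]); C2=cam("wrist",st)
st1=dict(eef_pos=[.3866,.036,.3335],orientation=[.014,3.141,-.001]); C1=cam("wrist",st1)
f=lambda u,v:(80+.6*u,.6*v)
L=[atz(C2,f(*p),.02) for p in [(372,380),(367,432)]]; Rr=[atz(C2,f(*p),.02) for p in [(478,392),(472,445)]]; B=[atz(C2,f(*p),.02) for p in [(389,460),(442,464)]]
print("blocks",L,Rr,B); c=(sum(L)+sum(Rr))/4; print("nest",c)
print("sq",np.mean([atz(C2,f(*p),.013) for p in [(383,364),(470,372),(462,458),(376,450)]],0))
print("yaws",[np.arctan2(-(b-a)[0],(b-a)[1]) for a,b in [(L[0],Rr[0]),(L[1],Rr[1]),B]],[np.arctan2((b-a)[1],(b-a)[0]) for a,b in [L,Rr]])
print("front edge yaw",(lambda a,b:np.arctan2(-(b-a)[0],(b-a)[1]))(atz(C2,f(228,320),.012),atz(C2,f(497,350),.012)))
print("nest tri",tri((C2,(333.3,247.4)),(C1,(308,357))))
print("knob",atz(C2,f(405,566),.086), "slot",atz(C2,f(243,525),.068),tri((C2,f(243,525)),(C1,(212,424))))
print("button",atz(C2,f(263,376),.03),tri((C2,f(263,376)),(C1,(219.5,340))))
print("puck cap",atz(C2,f(279,183),.034),tri((C2,f(279,183)),(C1,(227,243))))
print("holder top", [atz(C2,f(*p),.04) for p in [(524,106),(615,99),(616,199),(524,206)]])
print("key top tri",tri((C2,f(596,139)),(C1,(394,232))))
```

```text
blocks [array([ 0.5649, -0.0164,  0.02  ]), array([ 0.604 , -0.0205,  0.02  ])] [array([0.5737, 0.0605, 0.02  ]), array([0.614 , 0.0574, 0.02  ])] [array([ 0.6258, -0.0043,  0.02  ]), array([0.6289, 0.0353, 0.02  ])]
nest [0.5892 0.0203 0.02  ]
sq [0.5904 0.0208 0.013 ]
yaws [np.float64(-0.11372578601829639), np.float64(-0.12726740718526744), np.float64(-0.07825182055574989)] [np.float64(-0.10418598060736045), np.float64(-0.0781681137896863)]
front edge yaw -0.11092911378018637
nest tri [0.5877 0.0197 0.0249]
knob [0.6784 0.0074 0.086 ] slot [ 0.6571 -0.1044  0.068 ] [ 0.6571 -0.1031  0.0682]
button [ 0.56  -0.093  0.03 ] [ 0.5601 -0.0936  0.029 ]
puck cap [ 0.431  -0.0752  0.034 ] [ 0.4309 -0.075   0.0312]
holder top [array([0.3854, 0.0814, 0.04  ]), array([0.3807, 0.1385, 0.04  ]), array([0.4408, 0.1438, 0.04  ]), array([0.4456, 0.0841, 0.04  ])]
key top tri [0.4097 0.1166 0.0765]
```

```bash
python3 -m crank '[[[-11,-7,-12],[0,0,0],1],[[-11,-7,-12],[0,0,0],1],[[-11,-7,-12],[0,0,0],1],[[-11,-7,-12],[0,0,0],1],[[-11,-7,-12],[0,0,0],1],[[-11,-7,-12],[0,0,0],1],[[-11,-7,-12],[0,0,0],1]]'
python3 - <<'E'
from h import *
from scipy.optimize import minimize
np.set_printoptions(precision=4,suppress=True)
st=r.get_state(); im=r.capture("wrist"); C=cam("wrist",st); save("w3",im)
print(st["eef_pos"],st["orientation"])
m=r.masks_of("puck","wrist"); print([(x["confidence"],x["location"]) for x in m]); M=m[0]["pixels"].astype(np.uint8)
def model(p):
    x,y,a,c=p; h=.0345; o=np.array([(h,h-c),(h-c,h),(c-h,h),(-h,h-c),(-h,c-h),(c-h,-h),(h-c,-h),(h,c-h)])@np.array([[np.cos(a),np.sin(a)],[-np.sin(a),np.cos(a)]])+[x,y]
    t=np.linspace(0,2*np.pi,40); ci=np.c_[np.cos(t),np.sin(t)]*.024+[x,y]
    I=np.zeros((480,640),np.uint8)
    for poly,zs in((o,(0,.009)),(ci,(.027,.034))):
        P=np.vstack([np.c_[poly,np.full(len(poly),z)] for z in zs])
        cv2.fillConvexPoly(I,cv2.convexHull((proj(C,P)*16).astype(np.int32)),1,shift=4)
    return I
def cost(p):
    I=model(p); return 1-(I&M).sum()/(I|M).sum()+ (10 if not .004<p[3]<.025 else 0)
best=min((minimize(cost,[.431,-.075,a,.012],method="Nelder-Mead",options=dict(initial_simplex=np.array([[.431,-.075,a,.012],[.435,-.075,a,.012],[.431,-.071,a,.012],[.431,-.075,a+.15,.012],[.431,-.075,a,.018]]))) for a in np.arange(-.7,.8,.25)),key=lambda s:s.fun)
print(best.x,best.fun)
vis=im.copy(); cs,_=cv2.findContours(model(best.x),0,1); cv2.drawContours(vis,cs,-1,(255,0,0),1); u,v=map(int,m[0]["location"])
save("w3c",cv2.resize(vis[max(0,v-110):v+110,max(0,u-110):u+110],(600,600)))
E
```

```text
t: 4.62
eef_pos: [0.4277, -0.0674, 0.2138]
orientation: [0.0, 3.14, 0.0]
wrist_force: [1.2, 0.2, 0.5]
gripper_width: 0.0851
grasp_force: 0.0
[ 0.4277 -0.0674  0.2138] [0.0002 3.1405 0.0003]
[(0.64, [309.6, 219.5])]
[ 0.4307 -0.0764 -0.3785  0.0125] 0.01738642736960183
```

View pics/w3c.png

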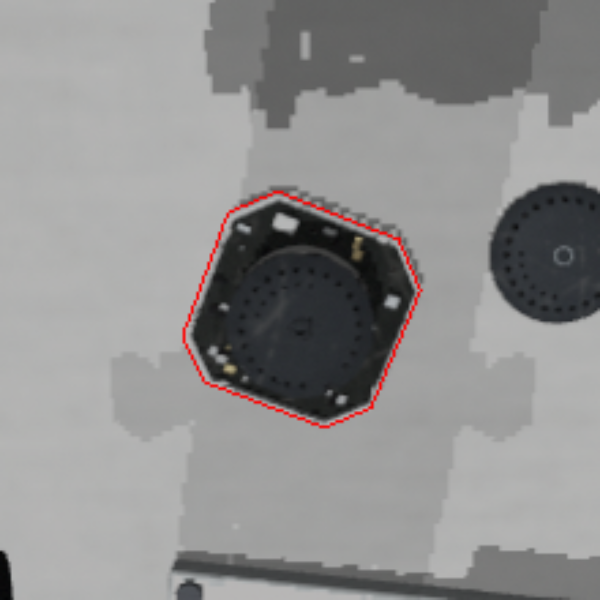

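The fitted outline lies exactly on the puck: a white tray under a black cap, alone, centred at (0.431, -0.076) with yaw -0.38. The vent cap is clear of it on the right. Descending.

```bash
python3 -m crank '[[[0.3,-0.9,-3],[0,0,-0.12],0.7],[[0.3,-0.9,-7],[0,0,-0.24],0.7],[[0.3,-0.9,-11],[0,0,-0.36],0.7],[[0.3,-0.9,-13],[0,0,-0.378],0.7],[[0.3,-0.9,-13],[0,0,-0.378],0.7],[[0.3,-0.9,-13],[0,0,-0.378],0.7]]'; python3 -c "
from h import *
s=r.get_state();print(s['eef_pos'],s['orientation'],s['wrist_force'])"
```

```text
t: 5.22
eef_pos: [0.4311, -0.0762, 0.0835]
orientation: [-0.586, -3.086, 0.0]
wrist_force: [0.4, -0.7, 0.5]
gripper_width: 0.0726
grasp_force: 0.0
[ 0.43107426 -0.07623089  0.08345108] [-5.86383012e-01 -3.08628513e+00  3.01769869e-04] [ 0.41524448 -0.68615624  0.46638071]
```

```bash
python3 -m crank '[[[0,0,-2.5],[0,0,0],0.7],[[0,0,-4.7],[0,0,0],0.7],[[0,0,-4.7],[0,0,0],0.7],[[0,0,-4.7],[0,0,0],-0.2],[[0,0,-4.7],[0,0,0],-0.2],[[0,0,-4.7],[0,0,0],-0.2],[[0,0,-4.7],[0,0,0],-0.2],[[0,0,-4.7],[0,0,0],-0.2],[[0,0,-4.7],[0,0,0],-0.2]]' 40
```

```text
t: 5.97
eef_pos: [0.4303, -0.0765, 0.0368]
orientation: [0.589, 3.085, 0.0]
wrist_force: [0.0, 0.3, 0.1]
gripper_width: 0.0339
grasp_force: 0.0
```

Run:
```python
from h import *
st=r.get_state(); im=r.capture("wrist"); print(st["gripper_width"],st["grasp_force"])
side=r.capture("scene")
a=cv2.resize(im[120:480,80:560],(480,360)); b=cv2.resize(side[180:300,330:450],(320,320))
o=np.zeros((360,800,3),np.uint8); o[:,:480]=a; o[:320,480:]=b; save("g1",o)
```

```text
0.0339287276575771 0.0
```

View pics/g1.png

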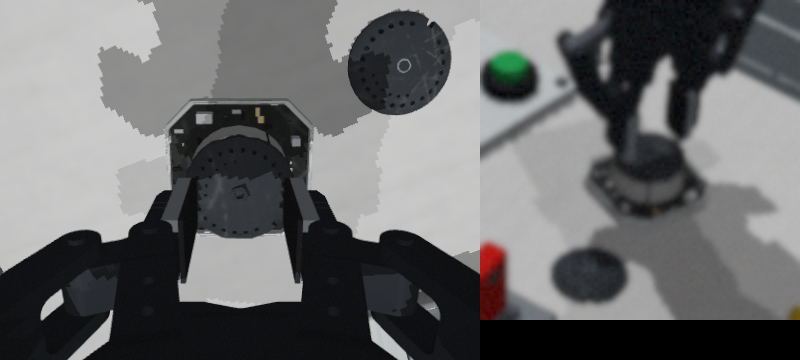

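Run:
```python
from h import *
np.set_printoptions(precision=1,suppress=True)
st=r.get_state(); print(r.tips_ahead); C=cam("wrist",st)
Rt=R.from_rotvec(st["orientation"]).as_matrix(); p=np.array(st["eef_pos"])
for y in(.017,.024,-.017,-.024):
  for z in(.0,.022): print(y,z,[(proj(C,[p+Rt@[x,y,z]])[0]-[80,120]) for x in(.011,-.011)])
S=cam("scene")
for y in(.017,.024,-.017,-.024): print(y,[((proj(S,[p+Rt@[x,y,.022]])[0]-[330,180])*2.667+[480,0]) for x in(.011,-.011)])
a=np.linspace(0,2*np.pi,5)
print((proj(S,np.c_[.4307+.024*np.cos(a),-.0764+.024*np.sin(a),.034+0*a])-[330,180])*2.667+[480,0])
```

```text
0.022
0.017 0.0 [array([278.9, 169.4]), array([277.5, 218.9])]
0.017 0.022 [array([274.3, 152.3]), array([273.2, 196.6])]
0.024 0.0 [array([296.3, 169.4]), array([294.2, 218.8])]
0.024 0.022 [array([289.7, 152.3]), array([288. , 196.6])]
-0.017 0.0 [array([194.4, 169.4]), array([196.1, 218.8])]
-0.017 0.022 [array([199.9, 152.2]), array([201.2, 196.5])]
-0.024 0.0 [array([177.1, 169.3]), array([179.4, 218.7])]
-0.024 0.022 [array([184.6, 152.2]), array([186.4, 196.5])]
0.017 [array([631.6, 189.4]), array([613. , 169.1])]
0.024 [array([622.2, 192.9]), array([603.7, 172.6])]
-0.017 [array([676.4, 172.4]), array([657.4, 152.7])]
-0.024 [array([685.5, 169. ]), array([666.4, 149.4])]
[[615.  131.6]
 [623.5 166.4]
 [677.2 163.3]
 [667.4 128.6]
 [615.  131.6]]
```

```bash
python3 -m crank '[[[0,0,0],[0,0,0],-0.5],[[0,0,0],[0,0,0],-0.5],[[0,0,0],[0,0,0],-0.5],[[0,0,0],[0,0,0],-0.5]]' 40
python3 - <<'E'
from h import *
im=r.capture("wrist"); side=r.capture("scene")
a=im[180:480,120:520]; b=cv2.resize(side[190:270,345:445],(400,320))[:300]
o=np.hstack([a,b]); o=np.clip(((o/255.)**.6)*255,0,255).astype(np.uint8); save("g2",o)
E
```

```text
t: 6.4
eef_pos: [0.4298, -0.0767, 0.0362]
orientation: [-0.59, -3.086, 0.0]
wrist_force: [-0.8, -0.9, -0.1]
gripper_width: 0.0211
grasp_force: 0.0
```

View pics/g2.png

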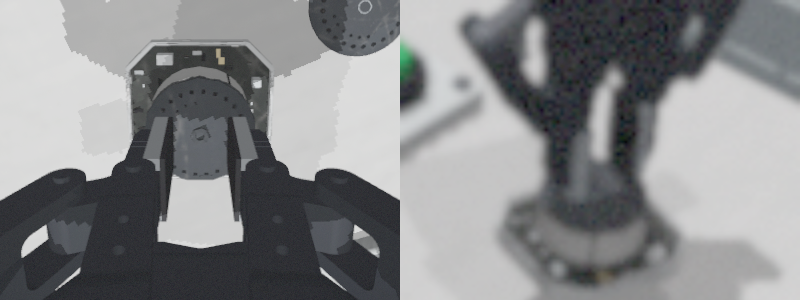

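The fingers closed above the cap, so the fingertips really stand about 10 mm behind the reported TCP. They are not 22 mm ahead as the text and `r.tips_ahead` say. Two checks agree: the pixel position of the finger edges gives a tip at z = -0.011 in the tool frame at a 21 mm opening, and nothing was touched while closing. I'll use this measured offset from here on, so reopen and go about 34 mm lower while watching the force.

```bash
python3 -m crank '[[[0,0,0.5],[0,0,0],0.7],[[0,0,0.5],[0,0,0],0.7],[[0,0,0.5],[0,0,0],0.7],[[0,0,0.5],[0,0,0],0.7],[[0.1,0,-1],[0,0,0],0.7],[[0.1,0,-2],[0,0,0],0.7],[[0.1,0,-2],[0,0,0],0.7]]' 40; python3 -m crank '[[[0,0,-0.7],[0,0,0],0.7],[[0,0,-1.4],[0,0,0],0.7],[[0,0,-1.4],[0,0,0],0.7],[[0,0,-1.4],[0,0,0],-0.2],[[0,0,-1.4],[0,0,0],-0.2],[[0,0,-1.4],[0,0,0],-0.2],[[0,0,-1.4],[0,0,0],-0.2],[[0,0,-1.4],[0,0,0],-0.2]]' 40
```

```text
t: 7.08
eef_pos: [0.4297, -0.0764, 0.0148]
orientation: [-0.589, -3.083, 0.0]
wrist_force: [-0.1, 0.2, 0.1]
gripper_width: 0.0724
grasp_force: 0.0
t: 7.75
eef_pos: [0.4318, -0.0774, 0.0041]
orientation: [0.592, 3.083, 0.001]
wrist_force: [-5.3, -0.3, 26.9]
gripper_width: 0.0447
grasp_force: 68.0
```

```bash
python3 -m crank '[[[0,0,0.5],[0,0,0],-0.2],[[0,0,2],[0,0,0],-0.2],[[0,0,5],[0,0,0],-0.2],[[0,0,8],[0,0,0],-0.2],[[0,0,8],[0,0,0],-0.2],[[0,0,8],[0,0,0],-0.2]]'
python3 - <<'E'
from h import *
s=r.get_state(); im=r.capture("wrist"); save("g3",im[150:480,100:540]); m=r.masks_of("puck","wrist"); print([(x["confidence"],x["location"]) for x in m],s["eef_pos"],s["orientation"],s["grasp_force"],s["gripper_width"])
E
```

```text
t: 8.25
eef_pos: [0.4321, -0.0764, 0.0836]
orientation: [0.588, 3.082, 0.001]
wrist_force: [0.5, -0.5, -1.2]
gripper_width: 0.0446
grasp_force: 57.4
[(0.86, [323.4, 302.2])] [ 0.43214319 -0.0764172   0.08364623] [5.88499489e-01 3.08236478e+00 1.40904097e-03] 57.39426328223999 0.04458647255225654
```

View pics/g3.png

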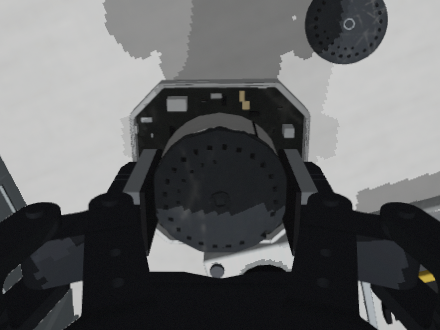

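The puck is held level and centred between the fingers, with the tray's front edge squared to the gripper. Next I'll refine the nest and station yaw numerically from the saved second view.

Run:
```python
from h import *
np.set_printoptions(precision=4,suppress=True)
d=np.load("w2.npz"); C=cam("wrist",dict(eef_pos=d["pos"],orientation=d["ori"]))
g=cv2.cvtColor(d["im"],cv2.COLOR_RGB2GRAY)
# rectify to bench plane z=.02 (guide tops) , 0.25 mm/px, region x .53-.66, y -.05-.09
def rect(z,x0=.53,x1=.66,y0=-.05,y1=.09,s=.00025):
    xs=np.arange(x0,x1,s); ys=np.arange(y0,y1,s); X,Y=np.meshgrid(xs,ys,indexing="ij")
    p=proj(C,np.c_[X.ravel(),Y.ravel(),np.full(X.size,z)]).astype(np.float32)
    return cv2.remap(g,p[:,0].reshape(X.shape),p[:,1].reshape(X.shape),1)
for z in(.012,.02):
    I=rect(z); B=(I<70).astype(np.uint8)
    n,lab,sta,cen=cv2.connectedComponentsWithStats(B)
    for i in range(1,n):
        if 100<sta[i,4]<60000:
            pts=np.argwhere(lab==i)[:,::-1].astype(np.float32); rc=cv2.minAreaRect(pts)
            print(z,"x %.4f y %.4f"%(.53+rc[0][1]*.00025,-.05+rc[0][0]*.00025),np.array(rc[1])*.25,"ang",rc[2],sta[i,4])
    if z==.02: save("rect",cv2.merge([I]*3))
print(r.get_state()["t"])
```

```text
0.012 x 0.5655 y -0.0173 [ 3.1062 14.649 ] ang 4.39870548248291 655
0.012 x 0.5747 y 0.0610 [ 3.7547 14.0524] ang 6.340191841125488 738
0.012 x 0.6057 y -0.0219 [ 3.2361 15.5985] ang 6.519801616668701 673
0.012 x 0.6146 y 0.0564 [ 3.7432 14.7247] ang 7.35237979888916 728
0.012 x 0.6268 y -0.0053 [12.6644  5.9585] ang 4.763641834259033 1090
0.012 x 0.6316 y 0.0350 [12.9692  5.9754] ang 5.19442892074585 1128
0.02 x 0.5639 y -0.0170 [ 3.0694 14.4026] ang 4.513988018035889 622
0.02 x 0.5729 y 0.0600 [ 3.7034 13.801 ] ang 6.842772960662842 706
0.02 x 0.6034 y -0.0215 [ 3.1225 15.3501] ang 6.519801616668701 649
0.02 x 0.6121 y 0.0555 [ 3.7123 14.5664] ang 8.130102157592773 707
0.02 x 0.6242 y -0.0051 [12.3221  5.7678] ang 2.8624050617218018 1047
0.02 x 0.6288 y 0.0344 [12.7548  5.9081] ang 6.340191841125488 1097
8.35
```

```bash
python3 -m crank '[[[0,0,2],[0,0,0.1],-0.2],[[4,3,2],[0,0,0.2],-0.2],[[8,5,2],[0,0,0.262],-0.2],[[12,7,2],[0,0,0.262],-0.2],[[15.7,9.5,2],[0,0,0.262],-0.2],[[15.7,9.5,2],[0,0,0.262],-0.2],[[15.7,9.5,0],[0,0,0.262],-0.2],[[15.7,9.5,-2],[0,0,0.262],-0.2],[[15.7,9.5,-2],[0,0,0.262],-0.2],[[15.7,9.5,-2],[0,0,0.262],-0.2]]'
python3 - <<'E'
from h import *
s=r.get_state(); im=r.capture("scene"); save("p1",cv2.resize(im[160:280,210:370],(800,600))); print(s["eef_pos"],s["orientation"],s["wrist_force"],s["grasp_force"])
E
```

```text
t: 9.18
eef_pos: [0.5859, 0.018, 0.0603]
orientation: [-0.182, -3.132, 0.001]
wrist_force: [0.4, -0.5, -0.3]
gripper_width: 0.0447
grasp_force: 57.4
[0.58589314 0.01802688 0.06028328] [-1.82233515e-01 -3.13154788e+00  1.20911242e-03] [ 0.43790813 -0.47856894 -0.26260951] 57.3911304842386
```

```bash
python3 -m crank '[[[0.25,0,-1.5],[0,0,0],-0.2],[[0.25,0,-2.5],[0,0,0],-0.2],[[0.25,0,-3.0],[0,0,0],-0.2],[[0.25,0,-3.3],[0,0,0],-0.2],[[0.25,0,-3.3],[0,0,0],-0.2]]';  python3 -m crank '[[[0,0,-0.4],[0,0,0],-0.2],[[0,0,-0.8],[0,0,0],-0.2],[[0,0,-1.0],[0,0,0],-0.2],[[0,0,-1.0],[0,0,0],-0.2]]'
```

```text
t: 9.65
eef_pos: [0.59, 0.0183, 0.029]
orientation: [-0.182, -3.136, 0.0]
wrist_force: [0.1, 0.3, -0.9]
gripper_width: 0.0446
grasp_force: 57.4
t: 9.98
eef_pos: [0.5901, 0.0184, 0.0188]
orientation: [-0.182, -3.136, 0.0]
wrist_force: [-1.3, -0.1, -1.8]
gripper_width: 0.0447
grasp_force: 57.4
```

```bash
python3 -m crank '[[[0,0,-0.2],[0,0,0],-0.2],[[0,0,-0.35],[0,0,0],-0.2],[[0,0,-0.35],[0,0,0],-0.2]]';  python3 -c "
from h import *
s=r.get_state();print(s['eef_pos'],s['wrist_force'])"
```

```text
t: 10.23
eef_pos: [0.5905, 0.0184, 0.0163]
orientation: [0.182, 3.136, 0.0]
wrist_force: [-3.2, -0.3, 5.8]
gripper_width: 0.0445
grasp_force: 59.3
[0.59053931 0.01836187 0.01626543] [-3.21730088 -0.26838988  5.76273435]
```

```bash
python3 -m crank '[[[0,0,0],[0,0,0],0.5],[[0,0,0],[0,0,0],0.5],[[0,0,0],[0,0,0],0.5],[[0,0,2],[0,0,0],0.5],[[0,0,5],[0,0,0],0.5],[[0,0,9],[0,0,0],0.5],[[-5,0,12],[0,0,0],0.5],[[-7,0,14],[0,0,0],0.5],[[-7,0,14],[0,0,0],0.5],[[-7,0,14],[0,0,0],0.5]]'
python3 - <<'E'
from h import *
from scipy.optimize import minimize
np.set_printoptions(precision=4,suppress=True)
s=r.get_state(); im=r.capture("wrist"); C=cam("wrist",s); np.savez("w4.npz",im=im,pos=s["eef_pos"],ori=s["orientation"])
print(s["eef_pos"],s["orientation"])
for th in["puck","guard_knob","switch","start_button"]:
    for m in r.masks_of(th,"wrist"): print(th,m["confidence"],np.round(m["location"]),m["pixels"].sum(),atz(C,m["location"],.046))
save("w4",cv2.resize(im[100:460,100:540],(800,655))[:600])
E
```

```text
t: 11.07
eef_pos: [0.52, 0.0186, 0.1574]
orientation: [0.182, 3.134, 0.002]
wrist_force: [0.4, 0.1, -0.1]
gripper_width: 0.0643
grasp_force: 0.0
[0.52   0.0186 0.1574] [0.1817 3.1341 0.0025]
puck 0.96 [330. 322.] 5948 [0.5776 0.0206 0.046 ]
guard_knob 0.91 [320. 419.] 1131 [0.6593 0.0038 0.046 ]
guard_knob 0.69 [573. 140.] 8312 [0.4684 0.1916 0.046 ]
guard_knob 0.49 [456.  53.] 4106 [0.4089 0.1169 0.046 ]
switch 0.57 [151. 465.] 884 [ 0.6899 -0.1406  0.046 ]
start_button 0.88 [177. 306.] 967 [ 0.5528 -0.0875  0.046 ]
```

View pics/w4.png

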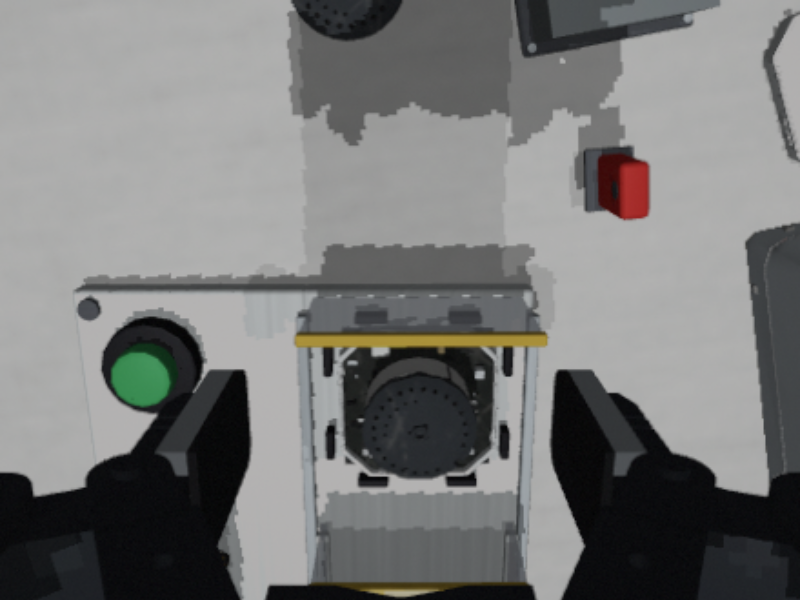

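The puck sits flat inside all six visible guide blocks, at about crop (420,415), clear of the screen. Next is the guard knob.

```bash
python3 -m crank '[[[4,-0.3,0],[0,0,0],0],[[8,-0.6,0],[0,0,0],0],[[12,-0.9,0],[0,0,0],0],[[15.8,-1.1,-2],[0,0,0],0],[[15.8,-1.1,-5],[0,0,0],0],[[15.8,-1.1,-8],[0,0,0],0],[[15.8,-1.1,-8],[0,0,0],0],[[15.8,-1.1,-10],[0,0,0],0],[[15.8,-1.1,-10],[0,0,0],0],[[15.8,-1.1,-10],[0,0,0],-0.8],[[15.8,-1.1,-10],[0,0,0],-0.8],[[15.8,-1.1,-10],[0,0,0],-0.8]]' 30;python3 -m crank '[[[0,0,0],[0,0,0],-0.8],[[0,0,0],[0,0,0],-0.8]]' 30
```

```text
t: 12.32
eef_pos: [0.6801, 0.0079, 0.0579]
orientation: [0.181, 3.133, 0.001]
wrist_force: [-0.1, 0.1, 5.8]
gripper_width: 0.0173
grasp_force: 26.6
t: 12.48
eef_pos: [0.6801, 0.0079, 0.0578]
orientation: [0.181, 3.133, 0.001]
wrist_force: [0.7, 0.8, 5.8]
gripper_width: 0.0173
grasp_force: 26.4
```

```bash
python3 -m crank '[[[-0.5,0.06,0.1],[0,0,0],-0.8],[[-1.5,0.17,0.1],[0,0,0],-0.8],[[-3,0.35,0.1],[0,0,0],-0.8],[[-3,0.35,0.1],[0,0,0],-0.8]]' 30
python3 - <<'E'
from h import *
s=r.get_state(); im=r.capture("wrist"); C=cam("wrist",s); print(s["eef_pos"],s["wrist_force"],s["gripper_width"])
for m in r.masks_of("guard_knob","wrist"): print(m["confidence"],np.round(m["location"]),m["pixels"].sum(),atz(C,m["location"],.086))
np.savez("k.npz",im=im)
S=cam("scene"); im=r.capture("scene"); 
for m in r.masks_of("guard_knob","scene"): print(m["confidence"],np.round(m["location"]),m["pixels"].sum(),atz(S,m["location"],.06))
print("expected guard front-top edge ends row/col per d", [proj(C,[[.5888+(d-.042)*.9935,.0183-.1143*(d-.042),.06]]).round(0).tolist() for d in(.06,.09)])
# yellow front edge in wrist
g=np.load("k.npz")["im"].astype(int); Y=(g[...,0]>130)&(g[...,1]>100)&(g[...,2]<90)
rows=np.where(Y[:,300:340].sum(1)>15)[0]; print("yellow rows",rows)
E
```

```text
t: 12.82
eef_pos: [0.6468, 0.0117, 0.0579]
orientation: [-0.181, -3.135, -0.002]
wrist_force: [-0.6, 1.6, 4.7]
gripper_width: 0.0171
grasp_force: 27.7
[0.64678647 0.01170886 0.05786632] [-0.56122682  1.60864047  4.74776525] 0.01709223554337899
0.96 [316. 298.] 24033 [0.6284792  0.01389012 0.086     ]
0.79 [250. 204.] 1560 [0.65171757 0.03857242 0.06      ]
expected guard front-top edge ends row/col per d [[[316.0, 217.0]], [[316.0, 292.0]]]
yellow rows []
```

Run:
```python
from h import *
im=np.load("k.npz")["im"]; h=cv2.cvtColor(im,cv2.COLOR_RGB2HSV)
Y=(h[...,0]>18)&(h[...,0]<32)&(h[...,1]>110)&(h[...,2]>80)
rs=Y[:,150:480].sum(1); print([(i,int(n)) for i,n in enumerate(rs) if n>25])
for i in (np.where(rs>60)[0][::3]): print(i,np.where(Y[i])[0][[0,-1]])
s=r.get_state();C=cam("wrist",s)
for d in(.05,.055,.06,.065,.07): print(d,proj(C,[[.5888+(d-.042)*.9935+.1143*y,.0183-.1143*(d-.042)+.9935*y,.06] for y in(-.045,.045)]).round(0).tolist())
print("screen",proj(C,[[.5888-.045*.9935+.1143*y,.0183+.1143*.045+.9935*y,.048] for y in(-.045,.045)]).round(0).tolist())
```

```text
[(25, 236), (26, 274), (27, 276), (28, 276), (29, 276), (30, 276), (31, 276), (32, 276), (33, 276), (34, 276), (35, 275), (36, 275), (37, 275), (38, 274), (39, 274), (40, 272), (41, 129), (42, 101), (251, 43), (252, 227), (253, 231), (254, 232)]
25 [206 446]
28 [182 457]
31 [182 457]
34 [182 457]
37 [183 457]
40 [184 455]
252 [207 433]
0.05 [[195.0, 187.0], [438.0, 186.0]]
0.055 [[196.0, 200.0], [437.0, 200.0]]
0.06 [[197.0, 213.0], [436.0, 213.0]]
0.065 [[198.0, 226.0], [435.0, 226.0]]
0.07 [[199.0, 239.0], [434.0, 239.0]]
screen [[194.0, 39.0], [438.0, 39.0]]
```

The guard is following, but the pads hold only the near edge of the knob, because its centre is about 17 mm farther along +x. Regripping on centre.

```bash
python3 -m crank '[[[0,0,0.3],[0,0,0],0],[[0,0,0.3],[0,0,0],0],[[0,0,0.3],[0,0,0],0],[[1.7,-0.2,0.2],[0,0,0],0],[[1.7,-0.2,0.2],[0,0,0],0],[[1.7,-0.2,0.2],[0,0,0],-0.8],[[1.7,-0.2,0.2],[0,0,0],-0.8],[[1.7,-0.2,0.2],[0,0,0],-0.8],[[1.7,-0.2,0.2],[0,0,0],-0.8]]' 40
```

```text
t: 13.77
eef_pos: [0.665, 0.0096, 0.0586]
orientation: [-0.181, -3.136, -0.001]
wrist_force: [0.5, 2.3, -0.3]
gripper_width: 0.0211
grasp_force: 39.2
```

```bash
python3 -m crank '[[[-1,0.115,0],[0,0,0],-0.8],[[-3,0.345,0],[0,0,0],-0.8],[[-5,0.575,0],[0,0,0],-0.8],[[-6.5,0.75,0],[0,0,0],-0.8],[[-7.1,0.82,0],[0,0,0],-0.8],[[-7.1,0.82,0],[0,0,0],-0.8]]';python3 -m crank '[[[-0.3,0.03,0],[0,0,0],-0.8],[[-0.6,0.07,0],[0,0,0],-0.8],[[-0.8,0.09,0],[0,0,0],-0.8],[[-0.8,0.09,0],[0,0,0],-0.8]]'
```

```text
t: 14.27
eef_pos: [0.5926, 0.0179, 0.0586]
orientation: [-0.181, -3.134, -0.001]
wrist_force: [-2.0, 3.6, -1.3]
gripper_width: 0.0209
grasp_force: 41.2
t: 14.6
eef_pos: [0.5904, 0.0181, 0.0587]
orientation: [0.181, 3.129, -0.0]
wrist_force: [12.4, 2.9, -13.7]
gripper_width: 0.0206
grasp_force: 40.0
```

```bash
python3 -m crank '[[[0.4,0,0],[0,0,0],0.1],[[0.4,0,0],[0,0,0],0.1],[[0.4,0,0],[0,0,0],0.1],[[0.4,0,4],[0,0,0],0.1],[[0.4,0,8],[0,0,0],0.1],[[-3,0,12],[0,0,0],0.1],[[-7,0,13],[0,0,0],0.1],[[-9,0,14],[0,0,0],0.1],[[-9,0,14],[0,0,0],0.1],[[-9,0,14],[0,0,0],0.1]]'
python3 - <<'E'
from h import *
s=r.get_state(); im=r.capture("wrist"); C=cam("wrist",s); print(s["eef_pos"],s["orientation"])
np.savez("w5.npz",im=im,pos=s["eef_pos"],ori=s["orientation"])
h=cv2.cvtColor(im,cv2.COLOR_RGB2HSV); Y=(h[...,0]>18)&(h[...,0]<32)&(h[...,1]>110)&(h[...,2]>80)
rs=Y[:,200:460].sum(1); print([(i,int(n)) for i,n in enumerate(rs) if n>60])
P=lambda d,z:proj(C,[[.5888+d*.9935,.0183-.1143*d,z]]).round(0).tolist()
for d in(-.01,0,.01): print(d,P(d-.042,.06),P(d+.042,.06))
print("screen",P(-.045,.048))
for m in r.masks_of("start_button","wrist"): print(m["confidence"],np.round(m["location"]),m["pixels"].sum(),atz(C,m["location"],.03))
E
```

```text
t: 15.43
eef_pos: [0.4957, 0.0178, 0.1997]
orientation: [0.182, 3.135, 0.002]
wrist_force: [0.4, 0.3, 0.4]
gripper_width: 0.0472
grasp_force: 0.0
[0.49571833 0.01775608 0.19971134] [1.82354119e-01 3.13511375e+00 1.85349777e-03]
[(294, 115), (295, 117), (296, 117), (297, 117), (298, 117), (299, 117), (300, 105)]
-0.01 [[333.0, 287.0]] [[332.0, 381.0]]
0 [[332.0, 299.0]] [[332.0, 391.0]]
0.01 [[332.0, 311.0]] [[332.0, 401.0]]
screen [[332.0, 290.0]]
0.61 [204. 311.] 745 [ 0.55777868 -0.09139372  0.03      ]
0.58 [176. 454.] 346 [ 0.70776709 -0.15104176  0.03      ]
0.3 [437. 104.] 2421 [0.40913214 0.12035079 0.03      ]
```

```bash
python3 -m crank '[[[-4,4,0],[0,0,0.1],0.1],[[-8,8,0],[0,0,0.2],0.1],[[-10.5,9.5,0],[0,0,0.2],0.1],[[-10.5,9.5,0],[0,0,0.2],0.1],[[-10.5,9.5,0],[0,0,0.2],0.1],[[-10.5,9.5,0],[0,0,0.2],0.1]]'
cat > red.py <<'E'
from h import *
def redmask(im):
    h=cv2.cvtColor(im,cv2.COLOR_RGB2HSV); M=((h[...,0]<8)|(h[...,0]>172))&(h[...,1]>150)&(h[...,2]>60)
    return M.astype(np.uint8)
def box(C,p,dims,z0,tilt=None):
    pass
E
python3 - <<'E'
from red import *
from scipy.optimize import minimize
np.set_printoptions(precision=4,suppress=True)
s=r.get_state(); im=r.capture("wrist"); C=cam("wrist",s); print(s["eef_pos"],s["orientation"])
np.savez("w6.npz",im=im,pos=s["eef_pos"],ori=s["orientation"])
M=redmask(im); n,lab,sta,cen=cv2.connectedComponentsWithStats(M)
for i in range(1,n):
    if sta[i,4]>60: print(sta[i],cen[i])
p0=proj(C,[[.41,.113,.07]])[0]; i=max((i for i in range(1,n) if sta[i,4]>200),key=lambda i:-np.hypot(*(cen[i]-p0)))
T=(lab==i).astype(np.uint8)
def model(p):
    x,y,a=p; V=np.array([(sx*.008,sy*.015) for sx in(-1,1) for sy in(-1,1)])@np.array([[np.cos(a),np.sin(a)],[-np.sin(a),np.cos(a)]])+[x,y]
    P=np.vstack([np.c_[V,np.full(4,z)] for z in(.045,.09)]); I=np.zeros((480,640),np.uint8)
    cv2.fillConvexPoly(I,cv2.convexHull((proj(C,P)*16).astype(np.int32)),1,shift=4); return I
cost=lambda p:1-(model(p)&T).sum()/(model(p)|T).sum()
b=min((minimize(cost,[.411,.112,a],method="Nelder-Mead",options=dict(initial_simplex=[[.411,.112,a],[.416,.112,a],[.411,.117,a],[.411,.112,a+.1]])) for a in(-.1,.05,.2)),key=lambda q:q.fun); print(b.x,b.fun)
g=cv2.cvtColor(im,cv2.COLOR_RGB2HSV)
u,v=map(int,p0); vis=im.copy(); cs,_=cv2.findContours(model(b.x),0,1); cv2.drawContours(vis,cs,-1,(0,255,0),1)
save("key",cv2.resize(vis[max(0,v-110):v+110,u-150:u+150],(800,587)))
E
```

```text
t: 16.03
eef_pos: [0.3919, 0.1135, 0.1985]
orientation: [-0.135, 3.138, -0.001]
wrist_force: [1.1, -0.6, -0.0]
gripper_width: 0.0467
grasp_force: 0.0
[0.3919 0.1135 0.1985] [-0.135   3.1385 -0.0007]
[440  87  28  30 489] [453.1963 102.135 ]
[291 263  43  23 912] [311.6042 274.4397]
[292 348  14  23 259] [298.4093 358.9614]
[0.4126 0.1114 0.0774] 0.45584725536992843
```

View pics/key.png

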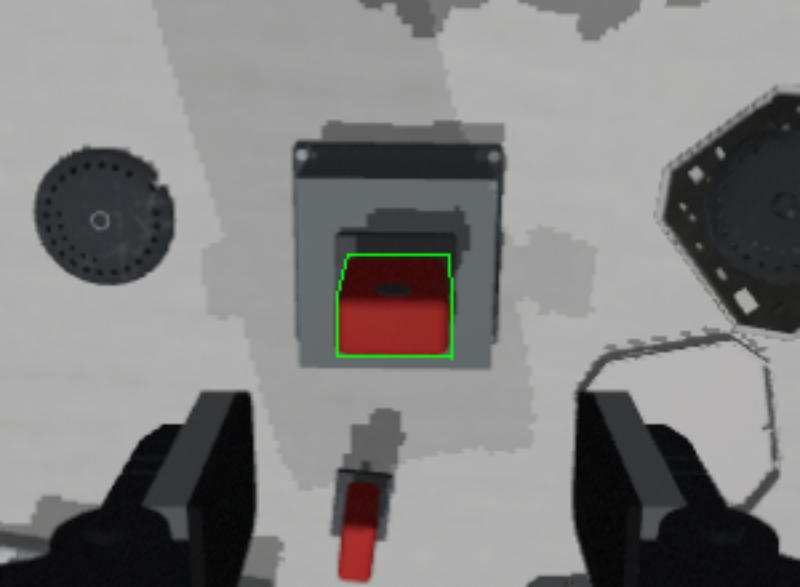

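The crop confirms it: the big red handle stands in the 60 mm grey holder with the fitted 16×30 mm box lying on it. The small key below it, at crop (360,530), is the look-alike. Grasping the big one.

```bash
python3 -m crank '[[[2.1,-0.3,-3],[0,0,0],0.1],[[2.1,-0.3,-7],[0,0,0],0.1],[[2.1,-0.3,-11],[0,0,0],0.1],[[2.1,-0.3,-13],[0,0,0],0.1],[[2.1,-0.3,-15],[0,0,0],0.1],[[2.1,-0.3,-15.6],[0,0,0],0.1],[[2.1,-0.3,-15.6],[0,0,0],0.1]]' 60;python3 -m crank '[[[0,0,0],[0,0,0],-0.7],[[0,0,0],[0,0,0],-0.7],[[0,0,0],[0,0,0],-0.7],[[0,0,0],[0,0,0],-0.7],[[0,0,0],[0,0,0],-0.7]]' 60
```

```text
t: 16.67
eef_pos: [0.4126, 0.1085, 0.0413]
orientation: [0.129, -3.137, 0.003]
wrist_force: [-0.5, -0.3, 0.1]
gripper_width: 0.0472
grasp_force: 0.0
t: 17.08
eef_pos: [0.4131, 0.1103, 0.0436]
orientation: [-0.133, 3.137, 0.001]
wrist_force: [-1.2, -0.7, 6.2]
gripper_width: 0.0294
grasp_force: 59.5
```

```bash
python3 -m crank '[[[0,0,1],[0,0,0],-0.7],[[0,0,3],[0,0,0],-0.7],[[0,0,6],[0,0,0],-0.7],[[0,0,10],[0,0,0],-0.7],[[0,0,14],[0,0,0],-0.7],[[0,0,17],[0,0,0],-0.7],[[0,0,17],[0,0,0],-0.7],[[0,0,17],[0,0,0],-0.7]]'
python3 - <<'E'
from red import *
from scipy.optimize import minimize
np.set_printoptions(precision=4,suppress=True)
s=r.get_state(); print(s["eef_pos"],s["orientation"],s["gripper_width"],s["grasp_force"])
im=r.capture("wrist"); np.savez("w7.npz",im=im,pos=s["eef_pos"],ori=s["orientation"])
h=cv2.cvtColor(im,cv2.COLOR_RGB2HSV); M=(((h[...,0]<8)|(h[...,0]>172))&(h[...,1]>130)&(h[...,2]>25))
n,lab,sta,cen=cv2.connectedComponentsWithStats(M.astype(np.uint8))
for i in range(1,n):
    if sta[i,4]>60: print(sta[i],cen[i].round(1))
for m in r.masks_of("key","wrist"): print(m["confidence"],m["location"],m["pixels"].sum(),np.where(m["pixels"].any(1))[0][[0,-1]],np.where(m["pixels"].any(0))[0][[0,-1]])
# predicted collar/tongue in tool coordinates (key origin at tool z=+.0025 nominal)
C=cam("wrist",s); Rt=R.from_rotvec(s["orientation"]).as_matrix(); p=np.array(s["eef_pos"])
q=lambda x,y,z: proj(C,[p+Rt@[x,y,z]])[0].round(1).tolist()
zo=.0036
print("collar front",q(.014,-.018,zo),q(.014,.018,zo),q(.014,.018,zo-.005),"tip",q(.0015,-.0085,zo+.03),q(.0015,.0085,zo+.03),"handle top",q(.008,-.015,zo-.05),q(.008,.015,zo-.05))
E
```

```text
t: 17.75
eef_pos: [0.4132, 0.1106, 0.2148]
orientation: [-0.133, 3.135, 0.004]
wrist_force: [0.6, -0.1, -0.6]
gripper_width: 0.0293
grasp_force: 59.7
[0.4132 0.1106 0.2148] [-0.1326  3.135   0.0041] 0.02932357635891816 59.724034667015076
[431  58  38  33 725] [449.4  74.6]
[ 269  299  103   99 8718] [319.9 351. ]
0.86 [444.0, 76.0] 1066 [58 97] [424 467]
0.79 [319.1, 343.6] 11107 [278 399] [270 371]
collar front [272.7, 278.0] [360.8, 278.0] [362.1, 282.2] tip [300.0, 282.1] [334.6, 282.1] handle top [263.5, 354.1] [367.1, 354.2]
```

```bash
cat > tgt.py <<'E'
from h import *
psi=-.1145; SZ=R.from_euler("z",psi).apply([-np.sin(np.radians(35)),0,np.cos(np.radians(35))])
SY=R.from_euler("z",psi).apply([0,1,0]); SX=np.cross(SY,SZ)
# tool: z=-SZ, y=+SY or so, as now: tool x = y x z
RT=np.c_[np.cross(SY,-SZ),SY,-SZ]
def go(target,Rt=RT):
    s=r.get_state(); Rc=R.from_rotvec(s["orientation"])
    print("shift cm",np.round((np.array(target)-s["eef_pos"])*100,2),"turn",np.round((R.from_matrix(Rt)*Rc.inv()).as_rotvec(),4))
E
python3 - <<'E'
from tgt import *
s=r.get_state(); C=cam("wrist",s); Rt=R.from_rotvec(s["orientation"]).as_matrix(); p=np.array(s["eef_pos"])
q=lambda x,y,z: proj(C,[p+Rt@[x,y,z]])[0].round(1).tolist(); zo=.0036
print("hfront bottom",q(.008,0,zo-.005),"back top",q(-.008,0,zo-.05),"front top",q(.008,0,zo-.05))
slot=np.array([.6571,-.105,.068]); go(slot+(.075+zo)*SZ)
E
```

```text
hfront bottom [316.7, 296.3] back top [315.4, 401.5] front top [315.3, 354.2]
shift cm [ 20.08 -20.97  -8.  ] turn [-0.0091 -0.6129 -0.1928]
```

```bash
python3 -m crank '[[[3,-3,0],[0,0,-0.1],-0.7],[[6,-6.5,0],[-0.004,-0.1,-0.19],-0.7],[[9,-10,0],[-0.009,-0.22,-0.193],-0.7],[[12,-13,0],[-0.009,-0.34,-0.193],-0.7],[[15,-16,0],[-0.009,-0.46,-0.193],-0.7],[[18,-19,0],[-0.009,-0.58,-0.193],-0.7],[[20.1,-21,-2],[-0.009,-0.613,-0.193],-0.7],[[20.1,-21,-4],[-0.009,-0.613,-0.193],-0.7],[[20.1,-21,-6],[-0.009,-0.613,-0.193],-0.7],[[20.1,-21,-8],[-0.009,-0.613,-0.193],-0.7],[[20.1,-21,-8],[-0.009,-0.613,-0.193],-0.7],[[20.1,-21,-8],[-0.009,-0.613,-0.193],-0.7]]'
python3 - <<'E'
from tgt import *
np.set_printoptions(precision=4,suppress=True)
s=r.get_state(); im=r.capture("wrist"); np.savez("w8.npz",im=im,pos=s["eef_pos"],ori=s["orientation"])
C=cam("wrist",s); slot=np.array([.6571,-.105,.068]); go(slot+(.075+.0036)*SZ)
u,v=proj(C,[slot])[0]; print("slot pred",u,v)
h=cv2.cvtColor(im,cv2.COLOR_RGB2HSV)
corn=[slot+SX*x+SY*y for x,y in((-.004,-.0125),(-.004,.0125),(.004,.0125),(.004,-.0125))]; print(proj(C,corn).round(1).tolist())
Y=((h[...,0]>15)&(h[...,0]<35)&(h[...,1]>110)); g=cv2.cvtColor(im,cv2.COLOR_RGB2GRAY)
u,v=int(u),int(v)
for y in range(v-24,v+25,3): print(y,"".join("Y" if Y[y,x] else ("#" if g[y,x]<60 else ".") for x in range(u-75,u+76,2)))
E
```

```text
t: 18.85
eef_pos: [0.6146, -0.0906, 0.1762]
orientation: [0.152, 2.577, -0.045]
wrist_force: [2.5, 0.6, 1.4]
gripper_width: 0.0296
grasp_force: 59.8
shift cm [-0.42 -0.58 -4.23] turn [-0.0029 -0.0521  0.0084]
slot pred 304.52368207949087 214.62860903701275
[[286.0, 208.8], [322.9, 208.7], [322.9, 220.5], [286.2, 220.5]]
190 ..................#.YYYYYYYYYYYYYYYYYYYYYYYYYYYYYYYYYYYYYY..................
193 ....................YYYYYYYYYYYYYYYYYYYYYYYYYYYYYYYYYYYYYY..................
196 .....................YYYYYYYYYYYYYYYYYYYYYYYYYYYYYYYYYYYY...................
199 ....................YYYYYYYYYYYYYYYYYYYYYYYYYYYYYYYYYYYYY...................
202 ....................YYYYYYYYYYYYYYYYYYYYYYYYYYYYYYYYYYYYY...................
205 .....................YYYYYYYYYYYYYYYYYYYYYYYYYYYYYYYYYYYY...................
208 .....................YYYYYYYYYYYYYYYYYYYYYYYYYYYYYYYYYYYY...................
211 .....................YYYYYYYYYYY################YYYYYYYYY...................
214 .....................YYYYYYYYYYY################YYYYYYYYY...................
217 .....................YYYYYYYYYYYYYYYYYYYYYYYYYYYYYYYYYYYY...................
220 .....................YYYYYYYYYYYYYYYYYYYYYYYYYYYYYYYYYYYY...................
223 .....................YYYYYYYYYYYYYYYYYYYYYYYYYYYYYYYYYYYY...................
226 .....................YYYYYYYYYYYYYYYYYYYYYYYYYYYYYYYYYYYY...................
229 .....................YYYYYYYYYYYYYYYYYYYYYYYYYYYYYYYYYYYY...................
232 .....................YYYYYYYYYYYYYYYYYYYYYYYYYYYYYYYYYYYY...................
235 .....................YYYYYYYYYYYYYYYYYYYYYYYYYYYYYYYYYYYY...................
238 .....................YYYYYYYYYYYYYYYYYYYYYYYYYYYYYYYYYYYY...................
```

```bash
python3 -m crank '[[[-0.4,-0.6,-2],[-0.003,-0.052,0.008],-0.7],[[-0.4,-0.6,-4.2],[-0.003,-0.052,0.008],-0.7],[[-0.4,-0.6,-4.2],[-0.003,-0.052,0.008],-0.7],[[-0.4,-0.6,-4.2],[-0.003,-0.052,0.008],-0.7]]'
cat > slot.py <<'E'
from tgt import *
np.set_printoptions(precision=4,suppress=True,linewidth=250)
s=r.get_state(); im=r.capture("wrist"); np.savez("w9.npz",im=im,pos=s["eef_pos"],ori=s["orientation"])
C=cam("wrist",s); slot=np.array([.6571,-.105,.068]); go(slot+(.075+.0036)*SZ)
print(s["eef_pos"])
u,v=map(int,proj(C,[slot])[0]); print("slot pred",u,v)
corn=[slot+SX*x+SY*y for x,y in((-.004,-.0125),(-.004,.0125),(.004,.0125),(.004,-.0125))]; print(proj(C,corn).round(1).tolist())
print("face corners",proj(C,[slot+SX*x+SY*y for x,y in((0,-.025),(0,.025))]).round(1).tolist())
g=cv2.cvtColor(im,cv2.COLOR_RGB2GRAY)
print("cols",list(range(u-40,u+41,4)))
for y in range(v-16,v+17,2): print(y,g[y,u-40:u+41:4])
E
python3 slot.py
```

```text
t: 19.23
eef_pos: [0.6248, -0.093, 0.1671]
orientation: [0.154, 2.585, -0.039]
wrist_force: [0.0, 0.2, -0.2]
gripper_width: 0.0292
grasp_force: 59.8
shift cm [-1.27 -0.68 -3.53] turn [-0.0101 -0.0564  0.0038]
[ 0.6248 -0.093   0.1671]
slot pred 304 213
[[285.3, 207.1], [324.2, 206.9], [324.2, 219.3], [285.6, 219.5]]
face corners [[266.1, 213.4], [343.6, 213.1]]
cols [264, 268, 272, 276, 280, 284, 288, 292, 296, 300, 304, 308, 312, 316, 320, 324, 328, 332, 336, 340, 344]
197 [186 146 146 146 146 146 147 144 138 144 146 128 128 127 127 128 129 128 128 128 128]
199 [184 146 146 147 147 147 147 147 146 147 146 128 127 127 128 128 129 129 142 142 144]
201 [185 146 146 146 146 146 147 134 147 146 146 143 127 117 143 145 146 146 145 145 144]
203 [185 146 145 146 146 146 114 111 146 146 145 117 108 134 147 147 137 147 145 145 145]
205 [185 145 145 146 146 150 155 156 157 157 156 157 157 158 159 159 157 146 145 145 145]
207 [185 149 145 146 147 146 105  90  91  90  90  89  77  76  77  77 152 145 146 145 146]
209 [186 151 146 146 146 140  53  18  18  17  17  18  17  19  16  17 147 145 145 146 
[... 204 characters left out ...]
6 146 126  63  46  55  55  55  55  55  54  55  55 128 146 148 147 147]
217 [186 156 146 146 146 127  62  59  59  59  58  58  59  59  59  59 118 147 147 147 147]
219 [186 156 144 145 145 124  68  65  74  71  67  69  72  72  70  68 109 147 147 148 147]
221 [186 156 145 145 145 121  88  88  79  82  81  85  87  87  88  89  97 147 147 149 147]
223 [185 163 144 144 145 136 126 133 139 139 140 141 141 142 142 141 141 147 147 148 148]
225 [185 163 144 144 145 145 145 145 145 145 145 147 147 148 147 147 146 147 148 148 148]
227 [184 162 144 145 145 145 146 146 145 145 145 146 147 147 147 147 146 147 146 147 147]
229 [184 167 144 145 145 145 147 145 145 146 145 146 147 147 147 146 147 146 147 146 146]
```

```bash
python3 -m crank '[[[-1.3,-0.7,-3.5],[-0.01,-0.056,0.004],-0.7],[[-1.3,-0.7,-3.5],[-0.01,-0.056,0.004],-0.7],[[-1.3,-0.7,-3.5],[-0.01,-0.056,0.004],-0.7]]'; python3 -c "
from tgt import *
s=r.get_state(); print(np.round(s['q'],3), s['t']); go(np.array([.6571,-.105,.068])+.0786*SZ)"
```

```text
t: 19.53
eef_pos: [0.626, -0.0972, 0.1647]
orientation: [0.16, 2.587, -0.045]
wrist_force: [0.5, 0.3, -1.1]
gripper_width: 0.0292
grasp_force: 59.8
[-0.368  0.439  0.534  2.146 -1.306  0.192  2.757] 19.5333
shift cm [-1.37 -0.26 -3.23] turn [-0.007  -0.0601  0.009 ]
```

The wrist joints are at their limits (q5, q6 and q7), so a 35° tool tilt isn't reachable here. I grip across the key's y faces, so the tool can be inclined relative to the key. I'll put the key back in its holder, regrip with the tool tilted about 22° the other way, and then insert with only about 13° of tool tilt.

```bash
cat >> tgt.py <<'E'
def rot(yaw,tilt):  # tool pointing down, y along yaw, tipped so tool z leans to +x' by tilt
    y=R.from_euler("z",yaw).apply([0,1,0]); x=R.from_euler("z",yaw).apply([1,0,0])
    z=np.sin(tilt)*x-np.array([0,0,np.cos(tilt)]); return np.c_[np.cross(y,z),y,z]
E
python3 -c "
from tgt import *
go([.4131,.1103,.215],rot(.0845,0))"
```

```text
shift cm [-21.29  20.75   5.03] turn [0.011  0.5512 0.2026]
```

```bash
python3 -m crank '[[[-1,1,3],[0,0.06,0],-0.7],[[-4,3,5],[0,0.17,0.05],-0.7],[[-7,6,5],[0,0.28,0.1],-0.7],[[-10,9,5],[0.005,0.4,0.15],-0.7],[[-13,12,5],[0.011,0.5,0.2],-0.7],[[-16,15,5],[0.011,0.551,0.203],-0.7],[[-19,18,5],[0.011,0.551,0.203],-0.7],[[-21.3,20.8,5],[0.011,0.551,0.203],-0.7],[[-21.3,20.8,5],[0.011,0.551,0.203],-0.7],[[-21.3,20.8,5],[0.011,0.551,0.203],-0.7],[[-21.3,20.8,5],[0.011,0.551,0.203],-0.7]]' 60; python3 -c "
from tgt import *
s=r.get_state(); print(np.round(s['q'],3), s['t']);go([.4131,.1103,.1],rot(.0845,0))"
```

```text
t: 20.45
eef_pos: [0.4119, 0.1132, 0.2146]
orientation: [0.142, -3.138, -0.003]
wrist_force: [0.1, -1.2, -0.6]
gripper_width: 0.0294
grasp_force: 59.8
[-1.364  0.353  1.21   2.153 -0.426  0.905  1.76 ] 20.45
shift cm [  0.12  -0.29 -11.46] turn [-0.0022 -0.0005 -0.0061]
```

```bash
python3 -m crank '[[[0.1,-0.3,-3],[-0.002,0,-0.006],-0.7],[[0.1,-0.3,-6],[-0.002,0,-0.006],-0.7],[[0.1,-0.3,-9],[-0.002,0,-0.006],-0.7],[[0.1,-0.3,-11.8],[-0.002,0,-0.006],-0.7],[[0.1,-0.3,-11.8],[-0.002,0,-0.006],-0.7],[[0.1,-0.3,-11.8],[-0.002,0,-0.006],-0.7]]' 60; python3 -c "
from tgt import *
s=r.get_state(); print(np.round(s['q'],3), s['t']);go([.4131,.1103,.045],rot(.0845,0))"
```

```text
t: 20.95
eef_pos: [0.4144, 0.1059, 0.0965]
orientation: [0.119, -3.138, 0.005]
wrist_force: [-0.2, 0.4, 0.2]
gripper_width: 0.0293
grasp_force: 59.8
[-1.061  0.556  0.888  2.235 -0.718  0.667  1.995] 20.95
shift cm [-0.13  0.44 -5.15] turn [ 0.0033 -0.0011  0.0088]
```

```bash
python3 -m crank '[[[0,0,0],[0,0,0],-0.7],[[0,0,0],[0,0,0],-0.7],[[0,0,0],[0,0,0],-0.7]]'; python3 -c "
from tgt import *
s=r.get_state(); print(np.round(s['q'],3), s['t']);go([.4131,.1103,.045],rot(.0845,0))"
```

```text
t: 21.2
eef_pos: [0.4154, 0.1081, 0.0979]
orientation: [-0.124, 3.136, -0.001]
wrist_force: [0.5, -0.3, -1.0]
gripper_width: 0.0295
grasp_force: 59.8
[-1.066  0.553  0.89   2.234 -0.719  0.666  1.996] 21.2
shift cm [-0.23  0.22 -5.29] turn [0.0004 0.0027 0.0057]
```

```bash
python3 -m crank '[[[-0.23,0.22,-0.5],[0,0.003,0.006],-0.7],[[-0.23,0.22,-1],[0,0.003,0.006],-0.7],[[-0.23,0.22,-1.5],[0,0.003,0.006],-0.7],[[-0.23,0.22,-1.5],[0,0.003,0.006],-0.7]]'; python3 -c "
from tgt import *
go([.4131,.1103,.045],rot(.0845,0))"
```

```text
t: 21.53
eef_pos: [0.4112, 0.11, 0.0808]
orientation: [0.134, -3.135, 0.003]
wrist_force: [0.7, -0.4, -0.2]
gripper_width: 0.0291
grasp_force: 59.8
shift cm [ 0.19  0.03 -3.58] turn [ 0.0021 -0.004  -0.0008]
```

```bash
python3 -m crank '[[[0.1,0,-0.7],[0,0,0],-0.7],[[0.1,0,-1.4],[0,0,0],-0.7],[[0.1,0,-2.1],[0,0,0],-0.7],[[0.1,0,-2.5],[0,0,0],-0.7],[[0.1,0,-2.5],[0,0,0],-0.7]]'; python3 -c "
from tgt import *
s=r.get_state();print(s['wrist_force'],s['moment']);go([.4131,.1103,.045],rot(.0845,0))"
```

```text
t: 21.95
eef_pos: [0.4122, 0.1096, 0.0556]
orientation: [0.133, -3.134, 0.004]
wrist_force: [0.4, -0.7, -0.7]
gripper_width: 0.0293
grasp_force: 59.8
[ 0.42523816 -0.66404002 -0.72246131] [-0.01433234  0.05638463 -0.02254546]
shift cm [ 0.09  0.07 -1.06] turn [ 0.0025 -0.0044 -0.    ]
```

```bash
python3 -m crank '[[[0.05,0.05,-0.6],[0,0,0],-0.7],[[0.05,0.05,-1.2],[0,0,0],-0.7],[[0.05,0.05,-1.2],[0,0,0],-0.7],[[0.05,0.05,-1.2],[0,0,0],0.1],[[0.05,0.05,-1.2],[0,0,0],0.1],[[0.05,0.05,-1.2],[0,0,0],0.1],[[0.05,0.05,1],[0,0,0],0.1],[[0.05,0.05,4],[0,0,0],0.1],[[0.05,0.05,7.5],[0,0,0],0.1],[[0.05,0.05,7.5],[0,0,0],0.1],[[0.05,0.05,7.5],[0,0,0],0.1]]' 60
python3 - <<'E'
from tgt import *
s=r.get_state();print(np.round(s['q'],3));go([.4013,.1093,.0428],rot(.0845,-np.radians(22)))
E
```

```text
t: 22.87
eef_pos: [0.4143, 0.1113, 0.1329]
orientation: [-0.135, 3.139, 0.001]
wrist_force: [-0.1, 0.5, -0.7]
gripper_width: 0.047
grasp_force: 0.0
[-1.15   0.495  0.985  2.215 -0.628  0.74   1.923]
shift cm [-1.3  -0.2  -9.01] turn [-0.0331  0.3827 -0.0011]
```

```bash
python3 -m crank '[[[-0.4,0,0],[-0.011,0.12,0],0.1],[[-0.8,-0.1,0],[-0.022,0.24,0],0.1],[[-1.3,-0.2,0],[-0.033,0.36,-0.001],0.1],[[-1.3,-0.2,0],[-0.033,0.383,-0.001],0.1],[[-1.3,-0.2,0],[-0.033,0.383,-0.001],0.1],[[-1.3,-0.2,0],[-0.033,0.383,-0.001],0.1]]'
python3 - <<'E'
from tgt import *
s=r.get_state();print(np.round(s['q'],3));go([.4013,.1093,.0428],rot(.0845,-np.radians(22)))
im=r.capture("wrist");C=cam("wrist",s)
h=cv2.cvtColor(im,cv2.COLOR_RGB2HSV); M=(((h[...,0]<8)|(h[...,0]>172))&(h[...,1]>130)&(h[...,2]>25)).astype(np.uint8)
n,lab,sta,cen=cv2.connectedComponentsWithStats(M)
print([(sta[i].tolist(),cen[i].round(1).tolist()) for i in range(1,n) if sta[i,4]>100])
y=R.from_euler("z",.0845)
P=[np.array([.4126,.1114,0])+y.apply([a*.008,b*.015,z]) for a in(-1,1) for b in(-1,1) for z in(.045,.09)]
q=proj(C,P); print(q.min(0),q.max(0)-q.min(0))
E
```

```text
t: 23.37
eef_pos: [0.3998, 0.1079, 0.1305]
orientation: [0.114, -2.751, 0.026]
wrist_force: [-0.4, -0.5, -0.4]
gripper_width: 0.0472
grasp_force: 0.0
[-0.945  0.711  0.886  1.956 -0.57   1.2    1.915]
shift cm [ 0.15  0.14 -8.77] turn [ 0.003  -0.0042  0.001 ]
[([448, 130, 46, 42, 1075], [470.6, 150.8]), ([294, 318, 58, 35, 1902], [322.9, 335.4])]
[292.89554381 317.75444359] [59.09036774 35.90956189]
```

```bash
python3 -m crank '[[[0.1,0.1,-3],[0,0,0],0.1],[[0.1,0.1,-6],[0,0,0],0.1],[[0.1,0.1,-8],[0,0,0],0.1],[[0.1,0.1,-8.7],[0,0,0],0.1],[[0.1,0.1,-8.7],[0,0,0],0.1],[[0.1,0.1,-8.7],[0,0,0],0.1]]' 100
python3 - <<'E'
from tgt import *
s=r.get_state();print(s["wrist_force"]);go([.4013,.1093,.0428],rot(.0845,-np.radians(22)))
E
```

```text
t: 23.92
eef_pos: [0.4013, 0.1094, 0.0454]
orientation: [0.115, -2.753, 0.025]
wrist_force: [-0.2, 0.4, -0.2]
gripper_width: 0.047
grasp_force: 0.0
[-0.19048453  0.39288997 -0.22011577]
shift cm [ 0.   -0.01 -0.26] turn [ 0.0022 -0.0027  0.0003]
```

```bash
python3 -m crank '[[[0,0,-0.2],[0,0,0],0.1],[[0,0,-0.2],[0,0,0],-0.8],[[0,0,-0.2],[0,0,0],-0.8],[[0,0,-0.2],[0,0,0],-0.8],[[0,0,-0.2],[0,0,0],-0.8],[[0,0,-0.2],[0,0,0],-0.8]]' 100
python3 - <<'E'
from tgt import *
s=r.get_state();print(s["wrist_force"],s["eef_pos"],s["orientation"]); r.capture("wrist")
s=r.get_state();print(s["wrist_force"],s["eef_pos"],s["orientation"]);
E
```

```text
t: 24.42
eef_pos: [0.4022, 0.1096, 0.0438]
orientation: [0.116, -2.754, 0.024]
wrist_force: [0.4, 1.6, 6.3]
gripper_width: 0.0285
grasp_force: 98.7
[0.41699989 1.63197331 6.27182028] [0.40223095 0.10963341 0.04376823] [ 0.11589511 -2.75380963  0.02429896]
[0.06962984 0.13391715 6.97862642] [0.40224352 0.10966069 0.04377911] [ 0.11606872 -2.75380801  0.02429388]
```

```bash
python3 -m crank '[[[0,0,1],[0,0,0],-0.8],[[0,0,3],[0,0,0],-0.8],[[0,0,6],[0,0,0],-0.8],[[0,0,10],[0,0,0],-0.8],[[0,0,14],[0,0,0],-0.8],[[0,0,16],[0,0,0],-0.8],[[0,0,16],[0,0,0],-0.8],[[0,0,16],[0,0,0],-0.8]]'
cat >> tgt.py <<'E'
_R0=R.from_rotvec([.11607,-2.7538,.0243]).as_matrix(); _p0=np.array([.40225,.1097,.0438])
_Rk0=R.from_euler("z",.081).as_matrix(); KEY=_R0.T@(np.array([.4126,.1101,.040])-_p0); KR=_R0.T@_Rk0   # key in tool (y true, grip centred)
RI=np.c_[SX,SY,SZ]@KR.T       # tool orientation for insertion
def tcp_for(o): return np.array(o)-RI@KEY
E
python3 - <<'E'
from tgt import *
np.set_printoptions(precision=4,suppress=True)
s=r.get_state();print(np.round(s['q'],3),s["gripper_width"],s["grasp_force"],KEY,R.from_matrix(KR).as_rotvec(), "tool z",RI[:,2])
slot=np.array([.6571,-.105,.068]); print(tcp_for(slot+.085*SZ+.05*SY)); go(tcp_for(slot+.085*SZ+.05*SY),RI)
im=r.capture("wrist"); C=cam("wrist",s); Rt=R.from_rotvec(s["orientation"]).as_matrix()
h=cv2.cvtColor(im,cv2.COLOR_RGB2HSV); M=(((h[...,0]<8)|(h[...,0]>172))&(h[...,1]>130)&(h[...,2]>25)).astype(np.uint8)
n,lab,sta,cen=cv2.connectedComponentsWithStats(M)
print([(sta[i].tolist(),cen[i].round(1).tolist()) for i in range(1,n) if sta[i,4]>300])
P=[np.array(s["eef_pos"])+Rt@(KEY+KR@[a*.008,b*.015,z]) for a in(-1,1) for b in(-1,1) for z in(.005,.05)]
q=proj(C,P); print(q.min(0),q.max(0)-q.min(0))
E
```

```text
t: 25.13
eef_pos: [0.4018, 0.1098, 0.2037]
orientation: [0.116, -2.755, 0.023]
wrist_force: [0.1, 0.4, -1.1]
gripper_width: 0.0288
grasp_force: 98.7
[-1.009  0.601  0.969  1.91  -0.48   1.324  1.85 ] 0.028822233199445275 98.72005820274353 [-0.011  -0.0005 -0.0004] [-0.0045  2.756  -0.0025] tool z [ 0.2216 -0.0279 -0.9747]
[ 0.6038 -0.0481  0.1348]
shift cm [ 20.2  -15.79  -6.89] turn [-0.0111 -0.6108 -0.1897]
[([420, 165, 33, 31, 567], [435.8, 180.0]), ([268, 321, 104, 64, 6074], [319.9, 353.7])]
[261.2783 320.6282] [104.3078  65.3751]
```

```bash
python3 -m crank '[[[3,-2,0],[0,-0.1,-0.03],-0.8],[[6,-4.5,0],[-0.004,-0.2,-0.06],-0.8],[[9,-7,0],[-0.006,-0.3,-0.1],-0.8],[[12,-9.5,0],[-0.008,-0.41,-0.13],-0.8],[[15,-12,0],[-0.01,-0.52,-0.16],-0.8],[[18,-14,-1],[-0.011,-0.611,-0.19],-0.8],[[20.2,-15.8,-3],[-0.011,-0.611,-0.19],-0.8],[[20.2,-15.8,-5],[-0.011,-0.611,-0.19],-0.8],[[20.2,-15.8,-6.9],[-0.011,-0.611,-0.19],-0.8],[[20.2,-15.8,-6.9],[-0.011,-0.611,-0.19],-0.8],[[20.2,-15.8,-6.9],[-0.011,-0.611,-0.19],-0.8],[[20.2,-15.8,-6.9],[-0.011,-0.611,-0.19],-0.8]]'
cat > slot.py <<'E'
from tgt import *
np.set_printoptions(precision=4,suppress=True,linewidth=250)
r.capture("scene"); s=r.get_state(); im=r.capture("wrist"); np.savez("w9.npz",im=im,pos=s["eef_pos"],ori=s["orientation"])
print(s["eef_pos"],np.round(s["q"],3))
C=cam("wrist",s); slot=np.array([.6571,-.105,.068]); go(tcp_for(slot+.085*SZ+.05*SY),RI)
c=proj(C,[slot])[0]; u,v=map(int,c); print("slot pred",c)
corn=[slot+SX*x+SY*y for x,y in((-.004,-.0125),(-.004,.0125),(.004,.0125),(.004,-.0125))]; print(proj(C,corn).round(1).tolist())
g=cv2.cvtColor(im,cv2.COLOR_RGB2GRAY)
print("cols",list(range(u-40,u+41,4)))
for y in range(v-16,v+17,2): print(y,g[y,u-40:u+41:4])
E
python3 slot.py
```

```text
t: 26.18
eef_pos: [0.6032, -0.0486, 0.1338]
orientation: [0.165, 2.915, -0.025]
wrist_force: [0.4, -0.0, -1.1]
gripper_width: 0.029
grasp_force: 98.8
[ 0.6036 -0.0485  0.1343] [-0.643  0.636  0.856  1.97  -0.81   0.639  2.154]
shift cm [-0.    0.03  0.03] turn [ 0.0011 -0.0013  0.0009]
slot pred [239.2744 324.8864]
[[219.8, 318.3], [259.1, 318.6], [258.8, 331.4], [219.4, 331.1]]
cols [199, 203, 207, 211, 215, 219, 223, 227, 231, 235, 239, 243, 247, 251, 255, 259, 263, 267, 271, 275, 279]
308 [179 136 136 137 137 137 137 138 138 138 138 137 137 137 138 138  57  57  56  33   9]
310 [179 136 136 138 137 137 137 137 138 138 138 137 137  22  20  26  57  56  56  18   9]
312 [179 136 136 137 137 137 138 136 138 137 137 137  92  14  13  31  57  58  55  13  10]
314 [178 136 136 137 137 132 107 107 139 137 137 104  16  15  11  50  56  56  56  12   9]
316 [177 136 135 136 136 149 149 150 151 151 151 100  15  14  13  56  57  57  58  13   9]
318 [176 136 136 137 137 141 149 149 150 149 149  13  15  11  12  56  57  56  56   8  11]
320 [176 136 136 136 138 133  49  48  28  15  13  16  11  16  12  5
[... 222 characters left out ...]
7 137 108  49  50  24  16  17  16  17  16  50  57  57  56   9   8  12]
328 [177 136 137 137 137  99  49  48  33  29  14  15  13  14  57  56  56  56  11  11  25]
330 [178 135 135 136 137  90  49  51  50  50  11  14  13  15  57  57  56  57  10  25  26]
332 [177 135 135 135 136  81  82  79  77  60  14  15  10  19  56  57  56  56  15  28  31]
334 [177 135 135 135 136  87  86  85  84  24  13  10  13  30  57  56  56  51  20  34  34]
336 [177 134 135 135 136 136 137 137 136  13  14  16  12  49  56  57  56  42  28  35  38]
338 [177 134 135 135 136 135 137 136 136  10  12  10  11  54  59  59  59  19  31  38  40]
340 [178 134 135 135 135 136 136 136 116  13  13  13  14  14  50  92  93  34  33  39  42]
```

```bash
cat >> tgt.py <<'E'
KEY[1]=0; SLOT=np.array([.6573,-.1054,.0679])
E
python3 -c "
from tgt import *
go(tcp_for(SLOT+.085*SZ),RI);go(tcp_for(SLOT+.036*SZ),RI)"
```

```text
shift cm [-0.56 -5.02  0.02] turn [ 0.0011 -0.0013  0.0009]
shift cm [ 2.23 -5.34 -4.  ] turn [ 0.0011 -0.0013  0.0009]
```

```bash
python3 -m crank '[[[-0.56,-2.5,0],[0.001,-0.001,0.001],-0.8],[[-0.56,-5.0,0],[0.001,-0.001,0.001],-0.8],[[-0.56,-5.0,0],[0.001,-0.001,0.001],-0.8],[[1,-5.2,-2.2],[0.001,-0.001,0.001],-0.8],[[2.23,-5.35,-4],[0.001,-0.001,0.001],-0.8],[[2.23,-5.35,-4],[0.001,-0.001,0.001],-0.8],[[2.23,-5.35,-4],[0.001,-0.001,0.001],-0.8]]'; python3 -c "
from tgt import *
r.capture('scene');r.capture('scene');s=r.get_state();print(s['wrist_force'],np.round(s['q'],3))
go(tcp_for(SLOT+.036*SZ),RI);go(tcp_for(SLOT+.015*SZ),RI)"
```

```text
t: 26.87
eef_pos: [0.6256, -0.1019, 0.0937]
orientation: [0.163, 2.914, -0.023]
wrist_force: [-0.9, 0.3, 0.1]
gripper_width: 0.0288
grasp_force: 98.9
[ 0.35055558  0.11456256 -0.40525176] [-0.458  0.715  0.754  1.913 -0.89   0.608  2.296]
shift cm [ 0.06  0.04 -0.01] turn [ 0.0003 -0.0007  0.0004]
shift cm [ 1.25 -0.1  -1.73] turn [ 0.0003 -0.0007  0.0004]
```

```bash
python3 -m crank '[[[0.26,0.01,-0.29],[0,0,0],-0.8],[[0.5,-0.02,-0.63],[0,0,0],-0.8],[[0.75,-0.05,-1.0],[0,0,0],-0.8],[[0.75,-0.05,-1.0],[0,0,0],-0.8]]'; python3 -c "
from tgt import *
s=r.get_state();print(s['wrist_force'],s['moment']);go(tcp_for(SLOT+.022*SZ),RI);go(tcp_for(SLOT+.010*SZ),RI)"
```

```text
t: 27.3
eef_pos: [0.6334, -0.1022, 0.0832]
orientation: [0.163, 2.914, -0.023]
wrist_force: [0.5, 0.3, -0.3]
gripper_width: 0.0286
grasp_force: 98.9
[ 0.49572702  0.25384622 -0.34702126] [ 0.008512    0.27386641 -0.01095612]
shift cm [ 0.08 -0.06 -0.01] turn [-0.0002 -0.0018 -0.0002]
shift cm [ 0.77 -0.14 -0.99] turn [-0.0002 -0.0018 -0.0002]
```

```bash
python3 -m crank '[[[0.25,-0.06,-0.24],[0,-0.001,0],-0.8],[[0.42,-0.09,-0.49],[0,-0.001,0],-0.8],[[0.6,-0.12,-0.74],[0,-0.001,0],-0.8],[[0.77,-0.14,-0.99],[0,-0.001,0],-0.8],[[0.77,-0.14,-0.99],[0,-0.001,0],-0.8]]'; python3 -c "
from tgt import *
s=r.get_state();print(s['wrist_force'],s['moment']);go(tcp_for(SLOT+.010*SZ),RI);go(tcp_for(SLOT-.001*SZ),RI)"
```

```text
t: 27.72
eef_pos: [0.6409, -0.1039, 0.0731]
orientation: [0.164, 2.913, -0.023]
wrist_force: [0.3, 0.9, -0.4]
gripper_width: 0.0289
grasp_force: 98.9
[ 0.28077481  0.92215405 -0.44072912] [0.05663105 0.25041952 0.01038344]
shift cm [0.01 0.04 0.01] turn [-0.     -0.0011  0.0002]
shift cm [ 0.64 -0.03 -0.89] turn [-0.     -0.0011  0.0002]
```

Sliding in freely. Last 11 mm to the collar.

```bash
python3 -m crank '[[[0.17,0.01,-0.25],[0,-0.001,0],-0.8],[[0.34,0,-0.5],[0,-0.001,0],-0.8],[[0.52,-0.02,-0.73],[0,-0.001,0],-0.8],[[0.64,-0.03,-0.9],[0,-0.001,0],-0.8],[[0.64,-0.03,-0.9],[0,-0.001,0],-0.8]]'; python3 -c "
from tgt import *
s=r.get_state();print(s['wrist_force'],s['moment']);go(tcp_for(SLOT),RI)"
```

```text
t: 28.13
eef_pos: [0.6463, -0.1041, 0.0658]
orientation: [0.164, 2.913, -0.019]
wrist_force: [-12.3, 3.5, 20.6]
gripper_width: 0.0291
grasp_force: 101.4
[-12.28045207   3.46226352  20.56121705] [0.62942799 1.76921562 0.13969216]
shift cm [ 0.04 -0.01 -0.07] turn [-0.0027 -0.001   0.0003]
```

```bash
python3 -m crank '[[[0.05,0,-0.07],[0,0,0],-0.8],[[0.05,0,-0.07],[0,0,0],-0.8]]'; python3 -m crank '[[[-0.1,0,0.14],[0,0,0],-0.8],[[-0.1,0,0.14],[0,0,0],0.1],[[-0.1,0,0.14],[0,0,0],0.1],[[-0.1,0,0.14],[0,0,0],0.1],[[-0.1,0,0.14],[0,0,0],0.1]]';python3 -c "
from tgt import *
s=r.get_state();print(s['wrist_force'],s['moment']);go(tcp_for(SLOT+.07*SZ),RI)"
```

```text
t: 28.3
eef_pos: [0.6463, -0.1041, 0.0658]
orientation: [0.164, 2.914, -0.018]
wrist_force: [-19.2, 6.7, 29.3]
gripper_width: 0.0286
grasp_force: 102.7
t: 28.72
eef_pos: [0.6468, -0.1042, 0.0651]
orientation: [0.163, 2.912, -0.023]
wrist_force: [-1.2, 1.2, 1.5]
gripper_width: 0.0469
grasp_force: 0.0
[-1.24293618  1.17244529  1.45826557] [0.05290993 0.18642417 0.01275828]
shift cm [-4.    0.46  5.73] turn [0.0001 0.0002 0.0001]
```

```bash
python3 -m crank '[[[-1,0.12,1.4],[0,0,0],0.1],[[-2.5,0.3,3.6],[0,0,0],0.1],[[-4,0.46,5.7],[0,0,0],0.1],[[-6,0.7,8.5],[0,0,0],0.1],[[-8,1.0,10],[0,0,0],0.1],[[-8,1.0,10],[0,0,0],0.1],[[-8,1.0,10],[0,0,0],0.1]]'
python3 - <<'E'
from tgt import *
np.set_printoptions(precision=4,suppress=True)
r.capture("scene"); s=r.get_state(); im=r.capture("wrist"); C=cam("wrist",s); np.savez("w10.npz",im=im,pos=s["eef_pos"],ori=s["orientation"])
h=cv2.cvtColor(im,cv2.COLOR_RGB2HSV); M=(((h[...,0]<8)|(h[...,0]>172))&(h[...,1]>130)&(h[...,2]>25)).astype(np.uint8)
n,lab,sta,cen=cv2.connectedComponentsWithStats(M)
print([(sta[i].tolist(),cen[i].round(1).tolist()) for i in range(1,n) if sta[i,4]>100])
for d in(0,.003):
    P=[SLOT+[0,.0014,0]+a*.008*SX+b*.015*SY+(z+d)*SZ for a in(-1,1) for b in(-1,1) for z in(.005,.05)]
    q=proj(C,P); print(d,q.min(0),q.max(0)-q.min(0))
# green button
G=((h[...,0]>40)&(h[...,0]<85)&(h[...,1]>100)&(h[...,2]>40)).astype(np.uint8); n,lab,sta,cen=cv2.connectedComponentsWithStats(G)
for i in range(1,n):
    if sta[i,4]>80: print("green",sta[i],cen[i].round(1),atz(C,cen[i],.03))
print(s["eef_pos"],np.round(s["q"],2)); go([.56,-.095,.12],rot(-.1145,0))
E
```

```text
t: 29.3
eef_pos: [0.5668, -0.0939, 0.166]
orientation: [0.163, 2.911, -0.021]
wrist_force: [0.3, 0.4, -0.4]
gripper_width: 0.0467
grasp_force: 0.0
[([609, 47, 31, 40, 959], [625.0, 66.1]), ([294, 319, 48, 30, 1368], [317.6, 334.0]), ([477, 447, 27, 33, 324], [489.2, 463.0])]
0 [293.3327 320.6636] [49.0853 30.8971]
0.003 [292.9896 320.9007] [49.7073 31.335 ]
green [ 301  167   37   38 1105] [318.8 185.7] [ 0.5585 -0.0927  0.03  ]
[ 0.5672 -0.0938  0.1655] [-0.62  0.54  0.91  2.03 -0.75  0.66  2.21]
shift cm [-0.73 -0.11 -4.51] turn [ 0.0284  0.2239 -0.003 ]
```

The key is seated and its outline is within 1 px of the home prediction. Now the button, with the fingers shut and the tilt kept so the tip edge lands on its centre.

```bash
python3 -m crank '[[[0,0,0],[0,0,0],-1],[[0,0,0],[0,0,0],-1],[[0.45,-0.2,-3],[0,0,0],-1],[[0.45,-0.2,-6],[0,0,0],-1],[[0.45,-0.2,-9],[0,0,0],-1],[[0.45,-0.2,-11.5],[0,0,0],-1],[[0.45,-0.2,-12.5],[0,0,0],-1],[[0.45,-0.2,-12.5],[0,0,0],-1]]' 30
python3 - <<'E'
from tgt import *
s=r.get_state();print(s["eef_pos"],s["wrist_force"],s["gripper_width"])
im=r.capture("wrist"); C=cam("wrist",s); h=cv2.cvtColor(im,cv2.COLOR_RGB2HSV)
G=((h[...,0]>40)&(h[...,0]<85)&(h[...,1]>100)&(h[...,2]>30)).astype(np.uint8); n,lab,sta,cen=cv2.connectedComponentsWithStats(G)
print([(sta[i].tolist(),cen[i].round(1).tolist()) for i in range(1,n) if sta[i,4]>80])
t=np.linspace(0,6.28,30); q=proj(C,np.c_[.559+.013*np.cos(t),-.0929+.013*np.sin(t),0*t+.029]); print(q.min(0),q.max(0)-q.min(0))
Rt=R.from_rotvec(s["orientation"]).as_matrix(); print("tip edge",proj(C,[np.array(s["eef_pos"])+Rt@[.011,0.0014,-.009]]), np.array(s["eef_pos"])+Rt@[.011,0,-.009])
E
```

```text
t: 30.07
eef_pos: [0.5693, -0.0963, 0.0372]
orientation: [0.165, 2.917, -0.023]
wrist_force: [-0.4, 0.4, -0.0]
gripper_width: 0.0001
grasp_force: 0.0
[ 0.56929267 -0.09631764  0.03723447] [-0.40964794  0.35161236 -0.03590299] 9.341934252523349e-05
[([291, 249, 64, 59, 2735], [323.4, 276.0])]
[290.74045316 252.64153683] [62.72442806 53.19833416]
tip edge [[319.99680982 296.1331216 ]] [ 0.55667439 -0.09486361  0.04361138]
```

```bash
python3 -m crank '[[[0.2,0,-0.6],[0,0,0],-1],[[0.2,0,-1.2],[0,0,0],-1],[[0.2,0,-1.6],[0,0,0],-1],[[0.2,0,-1.6],[0,0,0],-1]]'; python3 -m crank '[[[0,0,-0.2],[0,0,0],-1],[[0,0,-0.4],[0,0,0],-1],[[0,0,-0.4],[0,0,0],-1]]'
```

```text
t: 30.45
eef_pos: [0.5751, -0.0969, 0.0265]
orientation: [0.165, 2.908, -0.022]
wrist_force: [-6.4, 1.7, 23.0]
gripper_width: 0.0002
grasp_force: 11.3
t: 30.7
eef_pos: [0.5755, -0.097, 0.0253]
orientation: [0.166, 2.905, -0.018]
wrist_force: [-21.4, 5.2, 59.8]
gripper_width: 0.0001
grasp_force: 29.9
```

```bash
cat > btn.py <<'E'
from tgt import *
s=r.get_state(); im=r.capture("wrist"); C=cam("wrist",s); h=cv2.cvtColor(im,cv2.COLOR_RGB2HSV)
print(np.round(s["eef_pos"],4),np.round(s["wrist_force"],1),np.round(s["moment"],2))
G=((h[...,0]>40)&(h[...,0]<85)&(h[...,1]>100)&(h[...,2]>30)).astype(np.uint8); n,lab,sta,cen=cv2.connectedComponentsWithStats(G)
print([(sta[i].tolist(),cen[i].round(1).tolist()) for i in range(1,n) if sta[i,4]>40])
t=np.linspace(0,6.28,60)
for z in(.023,.029,.035):
    q=proj(C,np.c_[.559+.013*np.cos(t),-.0929+.013*np.sin(t),0*t+z]); print(z,q.min(0).round(1),(q.max(0)-q.min(0)).round(1))
g=cv2.cvtColor(im,cv2.COLOR_RGB2GRAY); c=range(280,370,6); print(list(c))
for v in range(236,330,4): print(v,g[v,280:370:6],"".join("G" if G[v,x] else "." for x in range(270,380,2)))
E
python3 btn.py; python3 -m crank '[[[0,0,0.3],[0,0,0],-1],[[0,0,0.6],[0,0,0],-1],[[0,0,0.6],[0,0,0],-1]]'; python3 btn.py | head -2
```

```text
[ 0.5755 -0.097   0.0253] [-21.4   5.2  59.8] [1.07 2.1  0.19]
[([290, 249, 67, 55, 2776], [323.2, 275.0])]
0.023 [289.  245.6] [66.2 56.3]
0.029 [287.9 253.3] [68.5 57.6]
0.035 [286.7 261.5] [71.  58.9]
[280, 286, 292, 298, 304, 310, 316, 322, 328, 334, 340, 346, 352, 358, 364]
236 [119  11  10  16  21  20  15  19  15  18  18  17  11  11 102] .......................................................
240 [56 14 17 17 19 18 18 17 19 19 18 17 17 12 10] .......................................................
244 [12 15 19 19 19 18 18 17 18 18 19 19 18 18 12] .......................................................
248 [13 19 19 19 19 21 18 17 18 18 17 19 17 17 17] .......................................................
252 [17 18 20 18 17 49 54 53 52 50 17 18 19 16 17] ...................GGGGGGGGGGGGGGGG....................
256 [15 19 18 19 52 59 72 72 71 69 51 35 16 15 18] ...............GGGGGGGGGGGGGGGGGGGGGGGG................
260 [18 18 19 48 69 72 70 71 70 68 67 49 18 18 16] ..............GGGGGGGGGGGGGGGGGGGGGGGGGG...............
264 [16 17 17 57 70 71 70 68 69 68 67 66 36 11 15] .....
[... 1439 characters left out ...]
  31  17  17 164 186] .......................................................
320 [191  17  18  17  67  67  21  14  67  67  46  20  18  92 186] .......................................................
324 [176  20  16  18  67  66  15  16  67  67  54  18  15  19 186] .......................................................
328 [134  13  16  16  66  67  15  14  67  67  66  17  16  16 185] .......................................................
t: 31.0
eef_pos: [0.5748, -0.0968, 0.0283]
orientation: [0.164, 2.908, -0.023]
wrist_force: [1.3, -1.1, 4.2]
gripper_width: -0.0002
grasp_force: 2.1
[ 0.5748 -0.0968  0.0283] [ 1.3 -1.1  4.2] [-0.23 -0.03 -0.04]
[([290, 247, 66, 57, 2857], [322.7, 274.0])]
```

```bash
python3 -m crank '[[[0,0,0.7],[0,0,0],-1],[[-0.7,0.1,1],[0,0,0],-1],[[-0.7,0.1,1],[0,0,0],-1],[[-0.7,0.1,1],[0,0,0],-1]]'; python3 btn.py | head -5; python3 -m crank '[[[0,0,-0.3],[0,0,0],-1],[[0,0,-0.6],[0,0,0],-1],[[0,0,-0.6],[0,0,0],-1]]' ; python3 -m crank '[[[0,0,-0.2],[0,0,0],-1],[[0,0,-0.2],[0,0,0],-1]]' ; python3 -m crank '[[[0,0,-0.2],[0,0,0],-1],[[0,0,-0.2],[0,0,0],-1]]'
```

```text
t: 31.38
eef_pos: [0.5652, -0.0947, 0.0361]
orientation: [0.163, 2.913, -0.022]
wrist_force: [0.1, 0.1, 0.0]
gripper_width: -0.0003
grasp_force: 0.0
[ 0.5652 -0.0947  0.0361] [0.1 0.1 0. ] [0.03 0.31 0.05]
[([289, 260, 63, 50, 2256], [320.3, 282.9])]
0.023 [289.3 256.2] [60.4 51. ]
0.029 [288.3 263.3] [62.3 52.1]
0.035 [287.2 271. ] [64.4 53.2]
t: 31.68
eef_pos: [0.5662, -0.0951, 0.0298]
orientation: [0.164, 2.912, -0.022]
wrist_force: [-0.2, 0.8, 3.3]
gripper_width: 0.0001
grasp_force: 1.6
t: 31.85
eef_pos: [0.5662, -0.0951, 0.0281]
orientation: [0.164, 2.912, -0.022]
wrist_force: [-1.2, 2.0, 3.9]
gripper_width: -0.0001
grasp_force: 2.1
t: 32.02
eef_pos: [0.5663, -0.0951, 0.0268]
orientation: [0.164, 2.911, -0.021]
wrist_force: [-4.0, 3.2, 13.0]
gripper_width: -0.0001
grasp_force: 6.6
```

The spring force rises softly to about 5 N and then meets a hard stop, so the button is all the way down. Press a touch firmer, release and retreat.

```bash
python3 -m crank '[[[0,0,-0.1],[0,0,0],-1],[[0,0,-0.1],[0,0,0],-1],[[0,0,1],[0,0,0],-1],[[0,0,3],[0,0,0],-1],[[-2,0,6],[0,0,0],-1],[[-6,0,10],[0,0,0],-1],[[-9,1,13],[0,0,0],-1],[[-9,1,13],[0,0,0],-1],[[-9,1,13],[0,0,0],-1]]'
python3 - <<'E'
from tgt import *
np.set_printoptions(precision=4,suppress=True)
r.capture("scene"); s=r.get_state(); im=r.capture("wrist"); C=cam("wrist",s); h=cv2.cvtColor(im,cv2.COLOR_RGB2HSV)
print(s["eef_pos"],s["wrist_force"])
def comps(M,a):
    n,lab,sta,cen=cv2.connectedComponentsWithStats(M.astype(np.uint8)); return [(sta[i].tolist(),cen[i].round(1).tolist()) for i in range(1,n) if sta[i,4]>a]
print("red",comps(((h[...,0]<8)|(h[...,0]>172))&(h[...,1]>130)&(h[...,2]>25),100))
q=proj(C,[SLOT+[0,.0014,0]+a*.008*SX+b*.015*SY+z*SZ for a in(-1,1) for b in(-1,1) for z in(.005,.05)]); print("key pred",q.min(0),q.max(0)-q.min(0))
print("green",comps((h[...,0]>40)&(h[...,0]<85)&(h[...,1]>100)&(h[...,2]>30),80))
print("yellow",comps((h[...,0]>18)&(h[...,0]<32)&(h[...,1]>110)&(h[...,2]>80),150))
P=lambda d,y,z:[.5888+d*.9935+.1143*y,.0197-.1143*d+.9935*y,z]
print("guard front shut",proj(C,[P(-.042,-.045,.06),P(-.042,.045,.06),P(.042,-.045,.06),P(.042,.045,.06)]).round(0).tolist())
for th in("vent_cap","tray","puck"):
    print(th,[(round(m["confidence"],2),np.round(atz(C,m["location"],.005),3)) for m in r.masks_of(th,"wrist")])
E
```

```text
t: 32.77
eef_pos: [0.4744, -0.0847, 0.1575]
orientation: [0.165, 2.911, -0.019]
wrist_force: [-0.4, 0.3, -0.1]
gripper_width: -0.0001
grasp_force: 0.0
[ 0.4761 -0.0845  0.157 ] [0.1565 0.4346 0.3055]
red [([576, 191, 46, 43, 1311], [598.6, 211.9]), ([313, 415, 15, 13, 175], [320.1, 420.4])]
key pred [298.2764 414.8416] [42.288  42.1141]
green [([305, 283, 31, 15, 357], [320.0, 290.7])]
yellow [([412, 290, 139, 92, 1821], [484.2, 307.3])]
guard front shut [[420.0, 295.0], [546.0, 295.0], [407.0, 382.0], [517.0, 381.0]]
vent_cap [(0.57, array([0.409, 0.011, 0.005]))]
tray []
puck [(0.26, array([ 0.566, -0.094,  0.005]))]
```

```bash
python3 -c "
from bench import r
print(r.finish_job())"
```

```text
the job is handed in; nothing more can be done
None
```

The job is handed in at about 33 s: puck flat in the nest, guard shut, key seated in the switch and let go, and button pressed to its stop twice (the first press was off-centre at about 60 N) and released. The key was returned to its holder once to regrip it. The fingertips really sit about 10 mm behind the TCP, not 22 mm ahead as `r.tips_ahead` says. At the end the vent cap still measured in place, but the detector did not see the white tray in the last view, so I did not re-check it.

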